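# Clear the cups from the reagent drawer, fetch two vials, and put the cups back

## Robot

A 6-joint arm with a two-finger parallel gripper is mounted at the origin on a cart in front of the work surface, level with it; the furniture and walls round the work are solid. World frame = base frame: x ahead of the robot, y to its left, z up, the work surface at z = 0. Lengths are in m, angles in rad, forces in N, time in s.
With the tool pointing down it reaches from about 0.3 to 0.75 m from the base axis. Payload 8.5 kg.
Tool frame: the origin (TCP) lies at the very end of the fingers, on their centre line; the grasp point (between the pads) lies 19 mm behind it (ctrl.hold_point_z is the distance from the TCP to the grasp point, in m); z points along the fingers, y is the line along which they close (so a half turn about z gives the same grasp; the last joint's range is limited). The gripper opens to 88 mm and grips with 3 to 60 N. Pads are 18 mm wide; open, the fingers measure 123 mm over their backs; the gripper's body (75 mm by 187 mm) begins 45 mm behind the grasp point.
Start: joints at [1.072, 0.381, 1.297, -0, 1.464, -0.215], TCP at [0.154, 0.528, 0.207] pointing down, gripper open.
Joint ranges: [-3.11, 3.11], [-0.89, 2.33], [0.22, 2.48], [-1.42, 4.56], [0.17, 2.85], [-2.88, 2.88]. Speed limits (rad/s): [2.39, 2.39, 3.14, 3.14, 3.14, 3.14].

## Interface

Orientations are given as a 3x3 rotation matrix whose columns are the frame's x, y, z axes.
In Python, from plant import sensors, viewer, job_done, ctrl gives the robot as it stands.
- The arm moves only by the shell command python3 -m pendant 'ROWS' [FORCE]. ROWS is JSON, a list of rows, each a list of 7 numbers: the shift along the tool's x, y, z in cm, then the turn, a rotation vector about the tool's x, y, z in degrees, then the closure, from 0 (fully open) to 1 (shut). A call has 1 to 12 rows; each row is the pose to reach, as a shift and turn from the pose commanded when the call began, along the tool's axes at that moment; what a row does not reach only later rows make up. A row lasts 1/12 s, in which the tool goes at most 41.7 mm and 7.16 degrees, less where a joint would pass 70% of its speed; a pose out of reach is approached as far as the arm can. A call with a gripper value outside its range is refused whole. The fingers move at their own pace and stop on an object; FORCE is the grip in N (left out, the last holds). Time passes only in rows, so rows that repeat a pose let the fingers close. It gives the time, the measured TCP pose, the force, the opening and the grip force at its end, in the units of the state.
- sensors.observe(): the state, without advancing time (a new reading comes with each control period).
- viewer.get_image(name): name is "scene" or "side" or "wrist"; returns a dict with "pixels" (400x640x3 uint8, red, green, blue), "depth" (400x640 float32, m along the optical axis (not along the pixel's ray), 0 where there is no reading), "fovy" (degrees; the focal length in pixels is half the picture's height over the tangent of half this angle, whatever the lens; pixels are square), "cx", "cy" (the principal point, pixels), "k1" (the pictures are not rectified: a ray, as slopes to the right and down, at radius r is drawn at 1 + k1 r^2 times it, then the intrinsics apply), "origin" and "rotation" of the camera in the world. Camera axes: x right, y up, looking along -z (the intrinsics and any distortion apply to the point x, -y, -z); pixel columns grow to the right and rows downward; lengths in m; the calibration is good to about 2 mm. A picture is of the moment at which its call begins.
- job_done(): hands the job in; it is judged then, once.
The state is a dict: "time": time; "joint_positions": joint angles; "joint_vel": joint speeds; "joint_efforts": joint torques, N m; "position": TCP position; "tcp_rot": TCP orientation; "wrist_force": force on the tool from outside, world axes, zero at the start; "wrist_torque": the same for the moment, N m; "grip_width": opening from 0.0 (shut) to 1.0 (fully open); "grasp_force": force on a finger pad.
Only numpy, scipy, OpenCV 4.12 (cv2) and the standard library are available. Lean on these libraries where they do the work, as an engineer would, in place of code of your own. Each camera call takes 0.05 s, during which the arm holds its last target. There are 200 camera calls.

## Task

Two sample cups stand in the way of the clear reagent drawer: stand both aside in the flat light-blue tray first, then pull the drawer open and put the orange-capped vial into the empty orange block of the vial rack and the purple-capped vial into the empty purple block. Push the drawer fully shut and put the red-lidded and the yellow-lidded cup each back upright on the spot where it stood. The green-capped vial stays in its pocket in the drawer, and nothing may be tipped over.

Things in the scene. Friction and masses are not known exactly. Their poses are not given: they have to be found in the camera images.
- drawer (a joint): drawer of a fixed low clear acrylic box (134 deep, 176 wide, 72 mm high), value in m: 0 shut, 0.12 fully open (stop). Slides straight out, 1 N friction, stays where left. Three vials stand upright in 12 mm deep pockets of a black insert, 48 mm apart in a row across. Shut, the box's roof covers them; fully open they are clear of it. Drawer walls rise to z = 37 mm, its front panel to 70 mm
- drawer_knob (a point): centre of the round aluminium knob in the middle of the drawer's front: 20 mm diameter, 14 mm long, axis along the slide direction, 45 mm above the worktop, 21 mm in front of the panel. Moves with the drawer. Its own -x axis points the way the drawer opens (to the robot, within 0.15 rad); the row of vials lies 88 mm behind it (along +x), its middle pocket straight behind the knob
- cup_red: white sample cup with a red screw lid, 58 mm high; lid 50 mm diameter over the top 10 mm, the body below tapers from 44 mm. Origin: centre of the underside. Stands in the way of the drawer at the start; about 60 g, loose
- cup_yellow: white sample cup with a yellow screw lid, same sizes as the red one. Origin: centre of the underside. Stands in the way of the drawer at the start; about 60 g, loose
- tray: flat light-blue plastic tray, the side area, to the right of the drawer box: 130 x 180 mm (own x, own y), walls 4 mm thick and 16 mm high, floor 4 mm thick, fixed. Origin: centre of the underside. Holds both cups side by side, for instance 43 mm either side of its centre along its own y
- vial_orange: glass reagent vial with white screw cap, orange disc on the cap and orange band; 23 mm diameter, 50 mm high (the cap, 20 mm diameter, is the top 14 mm). Origin: centre of the underside, 9 mm above the worktop while in the drawer. In any of the three pockets; about 25 g
- vial_purple: the same vial with a purple disc on the cap and purple band. Origin: centre of the underside. In any of the three pockets
- vial_green: the same vial with a green disc on the cap and green band. Origin: centre of the underside. In any of the three pockets; it stays there
- block_orange: white block with an orange top, 50 x 50 x 30 mm, one of three in a row (53 mm apart) on the vial rack's aluminium base, fixed. In it a round seat 31 mm diameter, 16 mm deep, bevel 3 mm. Origin: centre of the underside, 5 mm above the worktop; seat floor 14 mm, top 30 mm above it. Own y runs along the row: fingers should close along own x. The blue block (open vial in it) may be anywhere in the row
- block_purple: white block with a purple top, of the same rack, same sizes and origin as the orange one
There are look-alikes about, which are no part of the job. What is shaped like the cup_yellow but brown is not meant.

How it is judged:
On the way, in this order (a step that is already met when the one before it is completed fails the run):
1. both cups stand upright and released in the tray, the drawer still shut (value of joint drawer below 0.015 m and x of cup_red in the frame of tray between -0.045 and 0.045 m and y of cup_red in the frame of tray between -0.07 and 0.07 m and z of each of cup_red, cup_yellow in the frame of tray below 0.015 m and angle between each of cup_red, cup_yellow's own z axis and vertical below 0.15 rad and x of cup_yellow in the frame of tray between -0.045 and 0.045 m and y of cup_yellow in the frame of tray between -0.07 and 0.07 m and contact force between the fingers and cup_red below 0.1 N and contact force between the fingers and cup_yellow below 0.1 N), for 0.2 s.
2. the drawer is pulled open (value of joint drawer above 0.09 m), for 0.2 s.
3. the orange and the purple vial stand in the seats of their own colours, released (horizontal distance between vial_orange and block_orange below 0.01 m and z of vial_orange in the frame of block_orange below 0.019 m and angle between each of vial_orange, vial_purple's own z axis and vertical below 0.15 rad and horizontal distance between vial_purple and block_purple below 0.01 m and z of vial_purple in the frame of block_purple below 0.019 m and contact force between the fingers and vial_orange below 0.1 N and contact force between the fingers and vial_purple below 0.1 N), for 0.2 s.
At the end, for the whole second after the job is handed in: the drawer is shut to within 6 mm; each cup stands upright within 15 mm of where it stood at the start; the orange and the purple vial stand upright on the floor of the seat of their own colour (within 10 mm of its centre); the green vial is upright in its pocket; everything is at rest and released (value of joint drawer below 0.006 m and distance of each of cup_red, cup_yellow, vial_green from where it was at the start of the episode below 0.015 m and angle between each of cup_red, cup_yellow's own z axis and vertical below 0.1 rad and linear speed of each of cup_red, cup_yellow, vial_orange, vial_purple, vial_green below 0.02 m/s and horizontal distance between vial_orange and block_orange below 0.01 m and z of vial_orange in the frame of block_orange below 0.019 m and angle between each of vial_orange, vial_purple, vial_green's own z axis and vertical below 0.15 rad and horizontal distance between vial_purple and block_purple below 0.01 m and z of vial_purple in the frame of block_purple below 0.019 m); the robot touches nothing.
It fails at once if a cup or vial is tipped over (angle between any of cup_red, cup_yellow, vial_orange, vial_purple, vial_green's own z axis and vertical above 0.8 rad).
It fails at once if the green-capped vial is taken out of its pocket (height (world z) of vial_green above 0.03 m).
It also fails if it takes over 152 s, if anything falls off the work surface, if the arm or the gripper's body presses on something with over 40 N, if the wrist force passes 120 N, or if a joint passes its speed limit or range.

## Working session

There is one attempt and no reset: what is moved stays moved. The work goes in short steps, Python scripts to look and compute and a shell command to move; the robot and the scene stay as the last step left them, time stands still between calls to the robot, and variables do not carry over. Pictures are saved under pics/ and viewed, at most 17 in all, crops included, and the job is handed in when it is done.

```bash
ls; mkdir -p pics; cat > h.py <<'E'
import numpy as np, cv2
from plant import sensors, viewer, ctrl
def snap(name):
    im=viewer.get_image(name); np.save('pics/'+name+'.npy',im,allow_pickle=True); return im
def load(name): return np.load('pics/'+name+'.npy',allow_pickle=True).item()
def world(im,u,v,d=None):
    """pixel arrays + depth -> world"""
    u=np.asarray(u,float);v=np.asarray(v,float)
    if d is None: d=im['depth'][v.astype(int),u.astype(int)]
    f=200/np.tan(np.radians(im['fovy'])/2)
    K=np.array([[f,0,im['cx']],[0,f,im['cy']],[0,0,1]])
    p=cv2.undistortPoints(np.stack([u,v],-1).reshape(-1,1,2),K,np.array([im['k1'],0,0,0,0.])).reshape(-1,2)
    c=np.stack([p[:,0],-p[:,1],-np.ones(len(p))],-1)*np.ravel(d)[:,None]
    return c@np.array(im['rotation']).T+np.array(im['origin'])
def save(im,fn,box=None,s=1):
    a=im['pixels'][:,:,::-1]
    if box: a=a[box[1]:box[3],box[0]:box[2]]
    cv2.imwrite('pics/'+fn,cv2.resize(a,None,fx=s,fy=s,interpolation=cv2.INTER_CUBIC))
def cloud(im):
    v,u=np.mgrid[0:400,0:640]; return world(im,u.ravel(),v.ravel()).reshape(400,640,3)
E
python3 - <<'E'
from h import *
for n in ['scene','side','wrist']:
    im=snap(n); save(im,n+'0.png'); print(n,im['fovy'],im['k1'],np.round(im['origin'],3),np.round(im['rotation'],2).tolist())
s=sensors.observe(); print(s, ctrl.hold_point_z)
E
```

```text
pics
scene 53.7819855009788 -0.016767301189077637 [-0.191 -0.377  0.625] [[0.46, 0.52, -0.72], [-0.89, 0.27, -0.37], [0.01, 0.81, 0.59]]
side 56.78749982273774 -0.024495043002640732 [0.475 0.945 0.458] [[-1.0, 0.03, -0.03], [-0.04, -0.37, 0.93], [0.02, 0.93, 0.38]]
wrist 66.74685271765944 0.014578025631062943 [0.08  0.55  0.384] [[0.28, -0.92, -0.29], [0.96, 0.27, 0.08], [-0.0, -0.3, 0.95]]
{'time': 0.15, 'joint_positions': array([ 1.07171973e+00,  3.81061155e-01,  1.29799844e+00, -4.09061880e-05,
        1.46359498e+00, -2.15297665e-01]), 'joint_vel': array([ 0.00059633, -0.00288188, -0.00396956, -0.00093086,  0.00076144,
        0.00156048]), 'joint_efforts': array([ 2.57053434e-03, -4.38077903e+01, -2.24614441e+01,  7.13665900e-02,
        3.43497552e-02, -8.50079346e-05]), 'position': array([0.15389104, 0.52779107, 0.20669868]), 'tcp_rot': array([[-9.60005436e-01,  2.79980964e-01, -4.72543124e-04],
       [ 2.79981301e-01,  9.60004982e-01, -9.51863209e-04],
       [ 1.87140174e-04, -1.04609709e-03, -9.99999435e-01]]), 'wrist_force': array([ 0.21879948, -0.43089837,  0.26840898]), 'wrist_torque': array([-0.04861436,  0.08546532, -0.02164074]), 'grasp_force': 0.0, 'grip_width': 0.999871321100987} 0.0187
```

View pics/scene0.png

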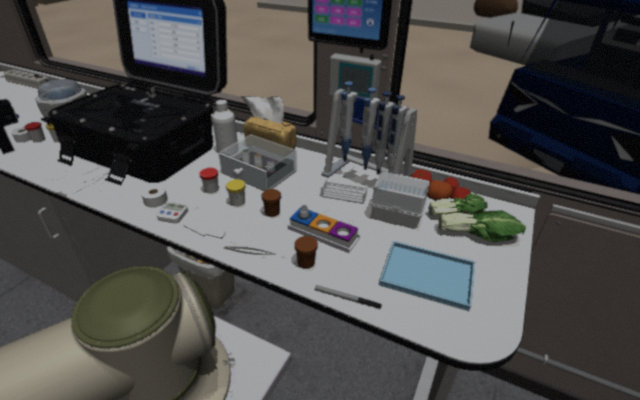

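View pics/side0.png

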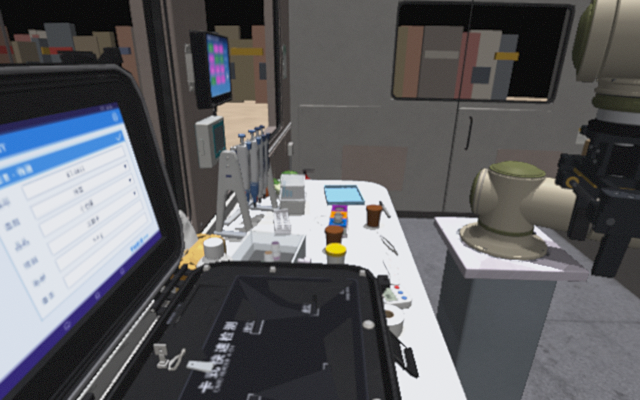

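The scene view shows the drawer box at (258,160), a red-lidded cup at (209,180) and a yellow one at (235,192) in front of it. The brown look-alikes are at (271,202) and (306,251). There is another small red/yellow pair at the far left (33,131)/(50,127), the tray is at (428,272) and the rack at (323,226), with blue, orange and purple blocks. The side view is mostly blocked by the black case. The two cups in front of the drawer fit the description, and I'll confirm that with a crop and measurements.

```bash
python3 - <<'E'
from h import *
im=load('scene'); save(im,'crop1.png',(140,110,380,280),3.3)
P=cloud(im); hsv=cv2.cvtColor(im['pixels'],cv2.COLOR_RGB2HSV)
def blob(name,box,hl,hh,smin=120,vmin=60):
    x0,y0,x1,y1=box; m=np.zeros((400,640),bool)
    s=hsv[y0:y1,x0:x1]; m[y0:y1,x0:x1]=(s[...,0]>=hl)&(s[...,0]<=hh)&(s[...,1]>smin)&(s[...,2]>vmin)&(im['depth'][y0:y1,x0:x1]>0)
    q=P[m]; print(name,m.sum(),'med',np.round(np.median(q,0),4),'min',np.round(np.percentile(q,2,0),3),'max',np.round(np.percentile(q,98,0),3)); return q
def circ(q,h):
    t=q[abs(q[:,2]-h)<.005]; (c,r)=cv2.minEnclosingCircle(t[:,:2].astype(np.float32)); print('  circle',np.round(c,4),round(r,4),len(t),'mean',np.round(t.mean(0),4))
r=blob('red',(190,160,222,200),172,180); r2=blob('red0',(190,160,222,200),0,8)
circ(np.vstack([r,r2]),.058)
y=blob('yel',(222,175,250,210),18,34); circ(y,.058)
t=blob('tray',(370,235,485,310),95,115,60); print(cv2.minAreaRect((t[t[:,2]<.01][:,:2]*1000).astype(np.float32)), cv2.minAreaRect((t[:,:2]*1000).astype(np.float32)))
o=blob('orange',(285,200,365,250),9,20); p=blob('purple',(285,200,365,250),130,155); b=blob('blue',(285,200,365,250),100,118)
for q in(o,p,b):
    q=q[abs(q[:,2]-.035)<.006]; print(cv2.minAreaRect((q[:,:2]*1000).astype(np.float32)))
E
```

```text
red 7 med [0.4634 0.2703 0.0546] min [0.453 0.264 0.052] max [0.492 0.286 0.059]
red0 153 med [0.4728 0.2825 0.0585] min [0.453 0.264 0.05 ] max [0.496 0.305 0.062]
  circle [0.4751 0.2857] 0.0241 147 mean [0.4732 0.283  0.0585]
yel 191 med [0.4579 0.1824 0.0586] min [0.439 0.164 0.05 ] max [0.485 0.206 0.061]
  circle [0.4622 0.1868] 0.0249 172 mean [0.4598 0.1839 0.0585]
tray 4115 med [ 0.4377 -0.3294  0.0045] min [ 0.369 -0.413  0.002] max [ 0.505 -0.24   0.017]
((437.8562316894531, -325.3090515136719), (131.41087341308594, 174.79208374023438), 6.246799945831299) ((437.34661865234375, -325.3658752441406), (132.60357666015625, 177.7460174560547), 6.201573848724365)
orange 477 med [ 0.3744 -0.076   0.0561] min [ 0.333 -0.099  0.031] max [ 0.478 -0.046  0.06 ]
purple 201 med [ 0.4541 -0.1207  0.0353] min [ 0.428 -0.146  0.031] max [ 0.476 -0.098  0.038]
blue 178 med [ 0.449  -0.0236  0.0353] min [ 0.433 -0.04   0.031] max [0.48  0.007 0.042]
((454.48797607421875, -68.3007583618164), (50.825721740722656, 50.43488693237305), 87.39520263671875)
((452.14617919921875, -121.51901245117188), (49.56801223754883, 49.69135665893555), 86.97154235839844)
((457.08843994140625, -16.230897903442383), (48.81106185913086, 49.8216438293457), 86.9535903930664)
```

View pics/crop1.png

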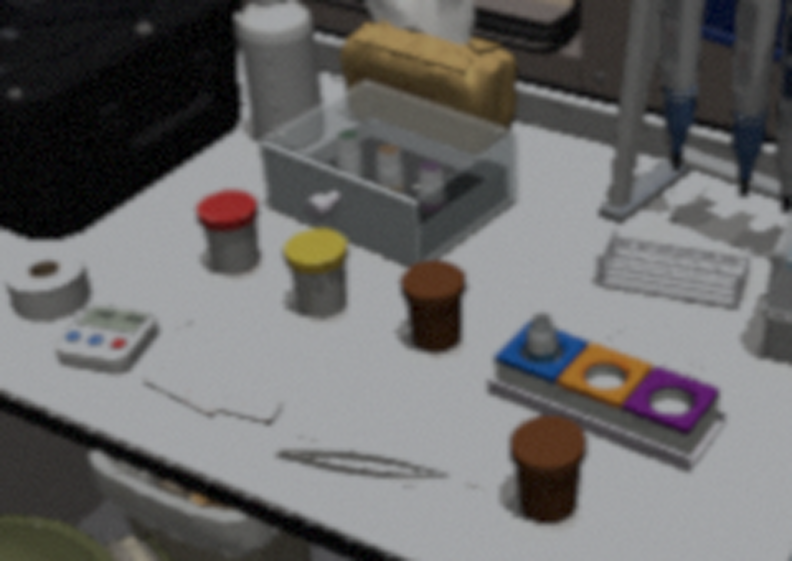

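The crop confirms it. The red cup at (209,180) and the yellow cup at (235,192) stand in front of the drawer, and both brown ones are only look-alikes. In the drawer, left to right, I see green, orange and purple. The rack reads blue (holding a vial), orange, purple. Next I'll check the obstacles and work out the overview pose.

```bash
cat >> h.py <<'E'
from scipy.spatial.transform import Rotation as R
def go(x,y,z,yaw=0.,quiet=False):
    """target TCP, tool down, tool y = world Y turned by yaw(deg). prints shift cm / rotvec deg"""
    s=sensors.observe(); T=np.array(s['tcp_rot']); c,n=np.cos(np.radians(yaw)),np.sin(np.radians(yaw))
    G=np.array([[-c,-n,0],[-n,c,0],[0,0,-1.]])
    d=T.T@(np.array([x,y,z])-s['position'])*100; r=R.from_matrix(T.T@G).as_rotvec(degrees=True)
    print('shift',np.round(d,2),'rot',np.round(r,2),'rows>=%.1f'%max(np.linalg.norm(d)/4.17,np.linalg.norm(r)/7.16),'t',round(s['time'],2),'pos',np.round(s['position'],4),'j6',round(s['joint_positions'][5],2))
E
python3 - <<'E'
from h import *
im=load('scene'); P=cloud(im)
def st(n,x0,y0,x1,y1):
    q=P[y0:y1,x0:x1].reshape(-1,3); print(n,np.round(np.percentile(q,[2,50,98],axis=0),3).tolist())
st('case',60,95,215,175); st('brown1',266,193,277,199); st('brown2',300,240,313,246); st('bottle',217,105,233,135)
st('knob',236,168,241,173)
st('rackback',323,183,368,200); st('blue vial',301,205,307,215)
go(.42,.22,.28)
E
```

```text
case [[0.365, 0.392, 0.0], [0.474, 0.523, 0.124], [0.688, 0.824, 0.15]]
brown1 [[0.449, 0.062, 0.057], [0.463, 0.078, 0.059], [0.475, 0.094, 0.061]]
brown2 [[0.341, -0.093, 0.057], [0.353, -0.079, 0.059], [0.365, -0.065, 0.061]]
bottle [[0.642, 0.351, 0.072], [0.661, 0.368, 0.115], [0.82, 0.474, 0.16]]
knob [[0.52, 0.223, 0.039], [0.531, 0.228, 0.052], [0.549, 0.248, 0.055]]
rackback [[0.591, -0.108, -0.001], [0.619, -0.051, 0.016], [0.7, 0.004, 0.031]]
blue vial [[0.447, -0.024, 0.046], [0.453, -0.018, 0.055], [0.466, -0.009, 0.064]]
shift [-34.16 -22.11  -7.31] rot [ -0.06  -0.02 -16.26] rows>=9.9 t 0.15 pos [0.1539 0.5278 0.2067] j6 -0.22
```

```bash
python3 -m pendant '[[-3,-2,-3,0,0,-2,0],[-6,-4,-6,0,0,-4,0],[-9.3,-6,-7.3,0,0,-6,0],[-12.4,-8,-7.3,0,0,-8,0],[-15.5,-10,-7.3,0,0,-10,0],[-18.6,-12,-7.3,0,0,-12,0],[-21.7,-14,-7.3,0,0,-14,0],[-24.8,-16,-7.3,0,0,-16.3,0],[-28,-18,-7.3,0,0,-16.3,0],[-31,-20,-7.3,0,0,-16.3,0],[-34.2,-22.1,-7.3,0,0,-16.3,0],[-34.2,-22.1,-7.3,0,0,-16.3,0]]' 20; python3 - <<'E'
from h import *
im=snap('wrist'); save(im,'w1.png'); go(.42,.22,.28)
E
```

```text
time: 1.15
position: [0.4237, 0.2159, 0.2794]
tcp_rot: [[-1.0, 0.005, -0.0], [0.005, 1.0, -0.002], [0.0, -0.002, -1.0]]
wrist_force: [-0.0, -0.5, 0.0]
grip_width: 0.997
grasp_force: 0.0
shift [ 0.2   0.21 -0.04] rot [-0.03 -0.06 -0.23] rows>=0.1 t 1.2 pos [0.422  0.2179 0.2796] j6 -1.34
```

View pics/w1.png

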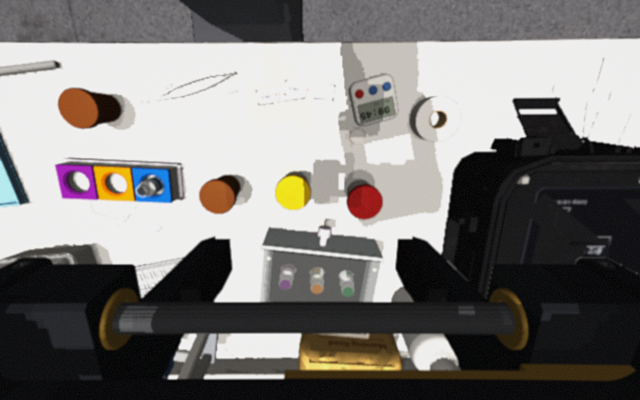

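The wrist view shows the yellow cup at (293,191), the red at (364,201), and the knob at (324,230) on the panel. The vials behind are purple (286,278), orange (317,280) and green (347,281), with brown at (220,194) and the rack blocks at (75/115/152,183).

```bash
python3 - <<'E'
from h import *
im=snap('wrist'); P=cloud(im); hsv=cv2.cvtColor(im['pixels'],cv2.COLOR_RGB2HSV)
def blob(n,box,f,z,tol=.006):
    x0,y0,x1,y1=box; m=np.zeros((400,640),bool); m[y0:y1,x0:x1]=f(hsv[y0:y1,x0:x1])
    m&=abs(P[...,2]-z)<tol; q=P[m]
    if len(q)<5: print(n,len(q)); return q
    c,r=cv2.minEnclosingCircle((q[:,:2]*1000).astype(np.float32)); print(n,len(q),'mean',np.round(q.mean(0),4),'circ',np.round(c,1),round(r,1),'rect',cv2.minAreaRect((q[:,:2]*1000).astype(np.float32))); return q
sat=lambda a,b:(lambda h:(h[...,0]>=a)&(h[...,0]<=b)&(h[...,1]>110)&(h[...,2]>60))
blob('yel',(270,165,320,220),sat(18,34),.058)
blob('red',(340,175,390,225),lambda h:((h[...,0]<8)|(h[...,0]>172))&(h[...,1]>110),.058)
blob('brown',(195,165,245,220),sat(0,20),.058)
blob('orange',(90,150,140,210),sat(8,22),.035); blob('purple',(50,150,100,210),sat(130,160),.035)
# knob / panel
q=P[215:240,312:337].reshape(-1,3); k=q[(q[:,2]>.03)&(q[:,2]<.062)]; print('knob',len(k),np.round(k.mean(0),4),np.round(np.percentile(k,[2,50,98],axis=0),4).tolist())
# roof/panel edges
q=P[225:300,255:390].reshape(-1,3); r=q[(q[:,2]>.064)&(q[:,2]<.08)]; print('roof',len(r), cv2.minAreaRect((r[:,:2]*1000).astype(np.float32)),np.round(np.percentile(r,[1,99],axis=0),3).tolist())
for c in [(265,238),(380,247),(286,272),(317,273),(347,274)]: print(c,np.round(P[c[1],c[0]],4),hsv[c[1],c[0]])
save(im,'w2.png',(250,210,400,310),5)
E
```

```text
yel 968 mean [0.4649 0.1871 0.058 ] circ [465.7 186.9] 24.8 rect ((465.45477294921875, 186.73477172851562), (47.107303619384766, 48.871219635009766), 89.18992614746094)
red 935 mean [0.479  0.2858 0.058 ] circ [479.8 286.1] 24.7 rect ((479.77252197265625, 285.8939208984375), (48.68888473510742, 47.065345764160156), 14.96961784362793)
brown 906 mean [0.4706 0.0829 0.058 ] circ [470.8  82.6] 24.3 rect ((471.4068298339844, 82.59197998046875), (45.674339294433594, 47.769405364990234), 42.50386428833008)
orange 585 mean [ 0.4586 -0.0727  0.034 ] circ [457.9 -70.4] 35.1 rect ((458.0697326660156, -71.21704864501953), (55.091121673583984, 50.2076416015625), 86.50958251953125)
purple 848 mean [ 0.4547 -0.1229  0.0345] circ [ 455.2 -122.3] 33.8 rect ((455.435791015625, -122.10008239746094), (51.414798736572266, 49.3422737121582), 88.39957427978516)
knob 166 [0.5269 0.2309 0.0505] [[0.5207, 0.2213, 0.0394], [0.5259, 0.2308, 0.0517], [0.538, 0.2404, 0.0559]]
roof 5900 ((591.1506958007812, 223.5120849609375), (176.17147827148438, 86.53074645996094), 83.69914245605469) [[0.542, 0.137, 0.065], [0.624, 0.31, 0.074]]
(265, 238) [0.5395 0.145  0.0421] [83 12 88]
(380, 247) [ 5.765e-01  3.281e-01 -4.000e-04] [ 20  11 201]
(286, 272) [0.5795 0.1777 0.0714] [ 40   4 203]
(317, 273) [0.5801 0.2224 0.0734] [ 30  13 138]
(347, 274) [0.5826 0.2657 0.0722] [ 62  28 117]
```

View pics/w2.png

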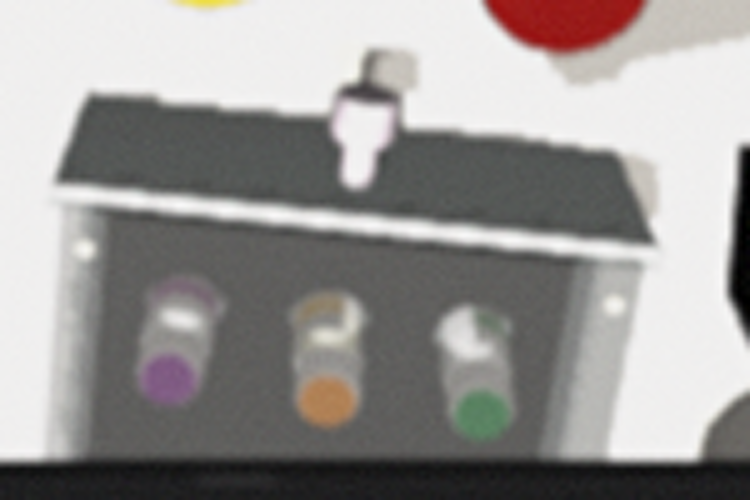

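Measurements agree with the given sizes: lids at z=.058 with r≈24.8 mm, and the roof 176 mm wide. The drawer's yaw is -6.3°, and the knob is at about (.527,.231). I'll grasp with the fingers closing along world x (yaw -90), which is clear of the case and the neighbouring vials.

```bash
python3 -m pendant '[[0,0,0,0,0,7,0],[0,0,0,0,0,14,0],[-1,1,2,0,0,21,0],[-1,1,4,0,0,28,0],[-2,2,6,0,0,35,0],[-3,3,8,0,0,42,0],[-4,4,10,0,0,49,0.1],[-5,5,12,0,0,56,0.1],[-5.5,6,14,0,0,63,0.1],[-5.5,7,16,0,0,70,0.1],[-5.5,7,18,0,0,77,0.1],[-5.5,7,19,0,0,84,0.1]]' 20; python3 - <<'E'
from h import *
go(.4775,.286,.09,-90); print(sensors.observe()['joint_positions'])
E
```

```text
time: 2.25
position: [0.4732, 0.2917, 0.0879]
tcp_rot: [[-0.102, 0.995, -0.003], [0.995, 0.102, -0.001], [-0.001, -0.003, -1.0]]
wrist_force: [-0.1, -0.9, 0.2]
grip_width: 0.902
grasp_force: 0.0
shift [-0.61  0.37 -0.21] rot [-0.19  0.04  5.86] rows>=0.8 t 2.25 pos [0.4732 0.2917 0.0879] j6 0.24
[3.39248732e-01 5.06011932e-01 1.46082539e+00 2.99085931e-04
 1.17819988e+00 2.36940715e-01]
```

```bash
python3 -m pendant '[[-0.6,0.37,0,0,0,5.9,0.1],[-0.6,0.37,0,0,0,5.9,0.1],[-0.6,0.37,0,0,0,5.9,0.1],[-0.6,0.37,0,0,0,5.9,0.1]]' 20; python3 - <<'E'
from h import *
go(.4775,.286,.033,-90)
E
```

```text
time: 2.58
position: [0.4793, 0.2854, 0.0907]
tcp_rot: [[-0.006, 1.0, 0.001], [1.0, 0.006, 0.0], [0.0, 0.001, -1.0]]
wrist_force: [-0.1, 1.1, 0.7]
grip_width: 0.9
grasp_force: 0.0
shift [ 0.06 -0.18  5.77] rot [ 0.04 -0.02  0.37] rows>=1.4 t 2.58 pos [0.4793 0.2854 0.0907] j6 0.32
```

```bash
python3 -m pendant '[[0,-0.1,1.2,0,0,0,0.1],[0,-0.1,2.4,0,0,0,0.1],[0,-0.1,3.6,0,0,0,0.1],[0,-0.1,4.8,0,0,0,0.1],[0,-0.1,5.6,0,0,0,0.1],[0,-0.1,5.6,0,0,0,0.1],[0,-0.1,5.6,0,0,0,0.1],[0,-0.1,5.6,0,0,0,0.6],[0,-0.1,5.6,0,0,0,0.6],[0,-0.1,5.6,0,0,0,0.6],[0,-0.1,5.6,0,0,0,0.6],[0,-0.1,5.6,0,0,0,0.6]]' 20; python3 -m pendant '[[0,0,0,0,0,0,0.6],[0,0,0,0,0,0,0.6],[0,0,0,0,0,0,0.6],[0,0,-0.3,0,0,0,0.6]]'; python3 - <<'E'
from h import *
go(.4334,-.2828,.2,-90)
E
```

```text
time: 3.58
position: [0.4788, 0.2846, 0.0344]
tcp_rot: [[-0.002, 1.0, 0.0], [1.0, 0.002, 0.0], [0.0, 0.0, -1.0]]
wrist_force: [-1.1, -0.8, 0.4]
grip_width: 0.545
grasp_force: 0.0
time: 3.92
position: [0.4784, 0.2844, 0.0368]
tcp_rot: [[-0.002, 1.0, -0.001], [1.0, 0.002, -0.0], [-0.0, -0.001, -1.0]]
wrist_force: [0.9, 0.3, -0.8]
grip_width: 0.398
grasp_force: 0.0
shift [-56.72  -4.66 -16.3 ] rot [-0.05  0.02  0.14] rows>=14.2 t 3.92 pos [0.4784 0.2844 0.0368] j6 0.32
```

```bash
python3 - <<'E'
from h import *
im=snap('scene'); w=snap('wrist')
a=cv2.resize(im['pixels'][130:250,170:330],(640,480)); b=cv2.resize(w['pixels'],(640,400))
cv2.imwrite('pics/c3.png',cv2.resize(np.hstack([a[:400],b])[:,:,::-1],(800,250)))
E
```

```text
(no output)
```

View pics/c3.png

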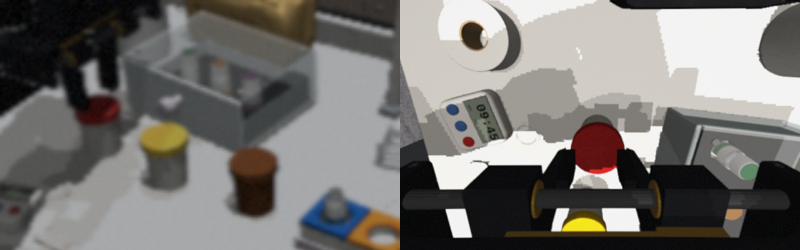

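The fingers are closed to 35 mm with no grip. The wrist view shows the red lid at about (598,145), off to the camera side of the fingers. I'll measure how far the cup is from the TCP.

```bash
python3 - <<'E'
from h import *
for n in('wrist','scene'):
    im=load(n); P=cloud(im); h=cv2.cvtColor(im['pixels'],cv2.COLOR_RGB2HSV)
    m=((h[...,0]<8)|(h[...,0]>172))&(h[...,1]>110)&(abs(P[...,2]-.058)<.006)&(abs(P[...,0]-.48)<.06)&(abs(P[...,1]-.29)<.06)
    q=P[m]; c,r=cv2.minEnclosingCircle((q[:,:2]*1000).astype(np.float32)); print(n,len(q),np.round(q.mean(0),4),np.round(c,1),round(r,1),np.round(np.percentile(q,[2,98],axis=0),3).tolist())
    print(im['origin'])
s=sensors.observe(); print(s['position'],s['grip_width'],s['grasp_force'],s['wrist_force'])
E
```

```text
wrist 5096 [0.4805 0.2891 0.0579] [480.6 287. ] 24.9 [[0.461, 0.266, 0.055], [0.501, 0.31, 0.059]]
[0.47925354 0.36206459 0.21533505]
scene 123 [0.4721 0.2785 0.0581] [473.8 282.8] 22.5 [[0.453, 0.263, 0.053], [0.494, 0.297, 0.061]]
[-0.19101399 -0.37673976  0.62534966]
[0.47892327 0.28458825 0.03758668] 0.4007440392053145 0.0 [0.73845423 1.16593548 0.13850175]
```

The cup hasn't moved, so the opening reading probably isn't linear in width and the fingers simply haven't reached the lid. I'll go back down and close further.

```bash
python3 -m pendant '[[0.2,0.1,0.3,0,0,0,0.6],[0.2,0.1,0.3,0,0,0,0.7],[0.2,0.1,0.3,0,0,0,1],[0.2,0.1,0.3,0,0,0,1],[0.2,0.1,0.3,0,0,0,1],[0.2,0.1,0.3,0,0,0,1],[0.2,0.1,0.3,0,0,0,1],[0.2,0.1,0.3,0,0,0,1]]' 20; python3 - <<'E'
from h import *
w=snap('wrist'); save(w,'w4.png')
E
```

```text
time: 4.68
position: [0.4797, 0.2865, 0.0342]
tcp_rot: [[-0.002, 1.0, 0.0], [1.0, 0.002, 0.0], [0.0, 0.0, -1.0]]
wrist_force: [-0.2, 0.2, 0.6]
grip_width: 0.007
grasp_force: 0.0
```

View pics/w4.png

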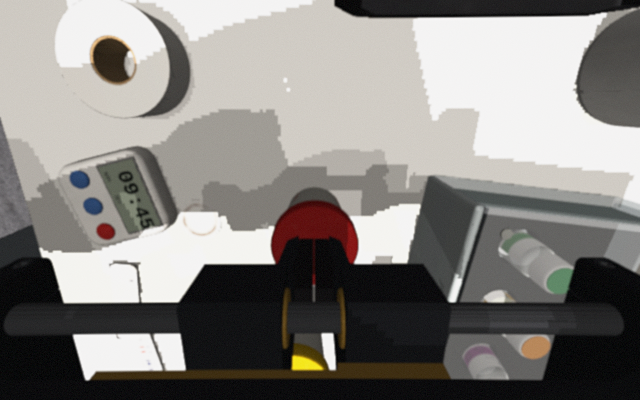

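The wrist view shows the fingers fully shut at (313,240), drawn over the red lid, so they appear to be above or in front of it. I'll read their depth.

```bash
python3 - <<'E'
from h import *
for n,pts in(('wrist',[(300,243),(300,250),(300,260),(328,245),(328,255),(313,215),(240,300),(300,290)]),):
    im=load(n);
    for p in pts: print(n,p,np.round(world(im,[p[0]],[p[1]])[0],4),im['pixels'][p[1],p[0]])
im=snap('scene'); P=cloud(im)
g=im['pixels'].astype(int).sum(-1)
m=(g<150)&(abs(P[...,0]-.48)<.06)&(abs(P[...,1]-.287)<.08)&(P[...,2]>.02)&(P[...,2]<.16)
q=P[m]
for z in np.arange(.02,.16,.01):
    a=q[abs(q[:,2]-z)<.005]; print(round(z,3),len(a),np.round(np.median(a,0),3) if len(a) else '')
save(im,'c5.png',(170,100,270,220),5)
E
```

```text
wrist (300, 243) [0.4737 0.2959 0.0724] [11 11 14]
wrist (300, 250) [0.474  0.2957 0.0796] [11  9  9]
wrist (300, 260) [0.4744 0.2957 0.0894] [12 13 14]
wrist (328, 245) [0.4877 0.2958 0.0743] [12 12 11]
wrist (328, 255) [0.4873 0.2956 0.0843] [12 10 14]
wrist (313, 215) [0.4802 0.3056 0.0581] [94 13 16]
wrist (240, 300) [0.4635 0.3206 0.1524] [12 16 16]
wrist (300, 290) [0.4753 0.2952 0.1115] [17 15 16]
0.02 0 
0.03 1 [0.49  0.271 0.034]
0.04 4 [0.482 0.268 0.044]
0.05 30 [0.463 0.269 0.052]
0.06 104 [0.469 0.283 0.059]
0.07 26 [0.475 0.28  0.072]
0.08 32 [0.468 0.28  0.08 ]
0.09 39 [0.469 0.28  0.089]
0.1 40 [0.469 0.28  0.1  ]
0.11 43 [0.471 0.28  0.11 ]
0.12 19 [0.46  0.279 0.117]
0.13 12 [0.45  0.277 0.13 ]
0.14 85 [0.459 0.258 0.141]
0.15 164 [0.476 0.262 0.15 ]
0.16 54 [0.469 0.27  0.156]
```

View pics/c5.png

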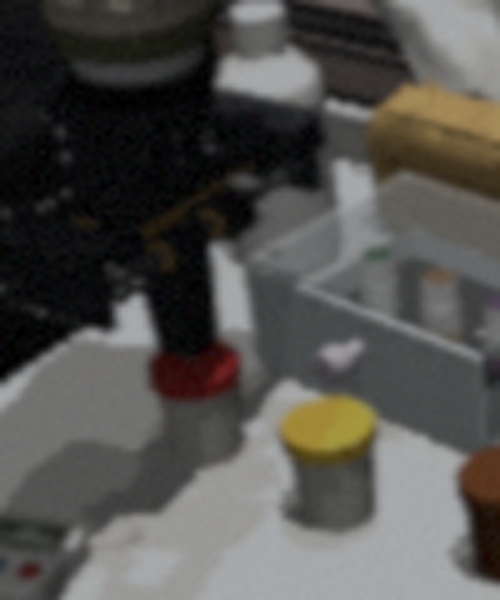

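The fingertips seem to end at about z≈.067, just above the lid, although the reported TCP z is .034. I'll raise, open, and measure the tips in free space against the reported TCP.

```bash
python3 -m pendant '[[0,0,-2,0,0,0,1],[0,0,-4,0,0,0,1],[0,0,-6,0,0,0,1],[0,0,-7,0,0,0,1],[0,0,-7,0,0,0,1],[0,0,-7,0,0,0,1],[0,0,-7,0,0,0,1]]' 20; python3 - <<'E'
from h import *
def tips(n):
    im=snap(n); P=cloud(im); s=sensors.observe(); p=s['position']
    g=im['pixels'].max(-1); m=(g<60)&(abs(P[...,0]-p[0])<.08)&(abs(P[...,1]-p[1])<.02)&(P[...,2]>.075)&(P[...,2]<.2); q=P[m]
    print(n,'tcp',np.round(p,4),'w',s['grip_width'],len(q),'lowest z',np.round(np.percentile(q[:,2],[0,.5,1,2,5]),4), 'x,y rng of lowest 1cm',np.round(np.percentile(q[q[:,2]<q[:,2].min()+.012],[2,50,98],axis=0),4).tolist())
tips('wrist'); tips('scene'); tips('side')
h=load('scene'); 
E
python3 -m pendant '[[0,0,0,0,0,0,0.1],[0,0,0,0,0,0,0.1],[0,0,0,0,0,0,0.1],[0,0,0,0,0,0,0.1],[0,0,0,0,0,0,0.1],[0,0,0,0,0,0,0.1],[0,0,0,0,0,0,0.1]]' 20; python3 - <<'E'
from h import *
im=snap('wrist'); save(im,'w6.png')
P=cloud(im); p=sensors.observe()['position']
g=im['pixels'].max(-1); m=(g<60)&(abs(P[...,0]-p[0])<.08)&(abs(P[...,1]-p[1])<.02)&(P[...,2]>.075)&(P[...,2]<.2); q=P[m]
print(p,np.round(np.percentile(q[:,2],[0,1,2,5]),4))
E
```

```text
time: 5.37
position: [0.4791, 0.2863, 0.103]
tcp_rot: [[-0.002, 1.0, -0.002], [1.0, 0.002, -0.001], [-0.001, -0.002, -1.0]]
wrist_force: [-0.5, -0.3, -0.5]
grip_width: 0.004
grasp_force: 0.0
wrist tcp [0.4791 0.2863 0.1029] w 0.005100832250428311 3509 lowest z [0.1361 0.1374 0.1381 0.1394 0.142 ] x,y rng of lowest 1cm [[0.4675, 0.2949, 0.137], [0.4793, 0.2957, 0.1431], [0.4924, 0.2974, 0.1478]]
scene tcp [0.4792 0.2863 0.1029] w 0.008308506636515979 268 lowest z [0.1356 0.1359 0.1371 0.1381 0.1404] x,y rng of lowest 1cm [[0.4621, 0.2765, 0.1357], [0.4716, 0.2798, 0.1426], [0.4911, 0.2958, 0.147]]
side tcp [0.4793 0.2864 0.1031] w 0.0010548123614432493 344 lowest z [0.1335 0.1339 0.1341 0.1354 0.1377] x,y rng of lowest 1cm [[0.4652, 0.2913, 0.1339], [0.4767, 0.2968, 0.1403], [0.4886, 0.2994, 0.1449]]
time: 6.1
position: [0.4797, 0.2865, 0.1041]
tcp_rot: [[-0.002, 1.0, -0.0], [1.0, 0.002, 0.0], [0.0, -0.0, -1.0]]
wrist_force: [-0.2, 0.2, 0.3]
grip_width: 0.51
grasp_force: 0.0
[0.47968443 0.28653066 0.10417253] [0.1361 0.1395 0.1407 0.1437]
```

View pics/w6.png

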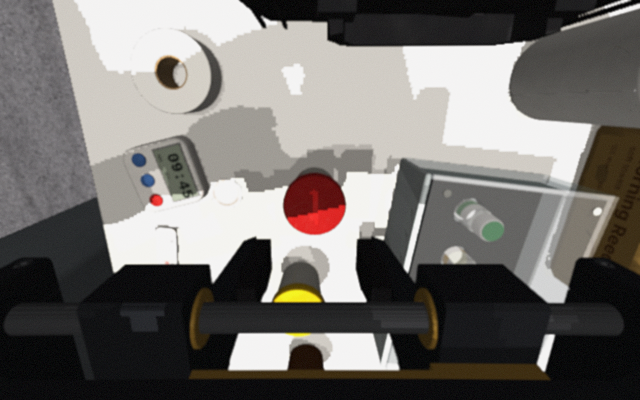

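All three cameras put the fingertips 31–33 mm above the reported TCP, with no lateral offset. So the true tip height is the reported z plus about 32 mm, and I'll correct for that in `go`. The red cup is upright and untouched at (314,204).

```bash
sed -i "s/np.array(\[x,y,z\])-s/np.array([x,y,z-.032])-s/; s/'pos',np.round(s\['position'\],4)/'tip',np.round(s['position']+[0,0,.032],4),'w',round(s['grip_width'],3),'gf',round(s['grasp_force'],1)/" h.py
python3 -m pendant '[[0,0,2,0,0,0,0.1],[0,0,4,0,0,0,0.1],[0,0,6,0,0,0,0.1],[0,0,6.5,0,0,0,0.1],[0,0,6.5,0,0,0,0.1],[0,0,6.5,0,0,0,0.1],[0,0,6.5,0,0,0,0.1]]' 20;  python3 - <<'E'
from h import *
go(.4805,.287,.033,-90)
E
```

```text
time: 6.73
position: [0.4804, 0.2868, 0.0403]
tcp_rot: [[-0.002, 1.0, 0.002], [1.0, 0.002, 0.001], [0.001, 0.002, -1.0]]
wrist_force: [0.1, 0.0, 0.8]
grip_width: 0.901
grasp_force: 0.0
shift [0.02 0.01 3.93] rot [ 0.11 -0.04  0.14] rows>=0.9 t 6.73 tip [0.4804 0.2868 0.0723] w 0.901 gf 0.0 j6 0.32
```

```bash
python3 -m pendant '[[0,0,1,0,0,0,0.1],[0,0,2,0,0,0,0.1],[0,0,3,0,0,0,0.1],[0,0,3.9,0,0,0,0.1],[0,0,3.9,0,0,0,0.1],[0,0,3.9,0,0,0,0.1],[0,0,3.9,0,0,0,0.6],[0,0,3.9,0,0,0,0.6],[0,0,3.9,0,0,0,0.6],[0,0,3.9,0,0,0,0.6],[0,0,3.9,0,0,0,0.6],[0,0,3.9,0,0,0,0.6]]' 20;  python3 -m pendant '[[0,0,0,0,0,0,0.6],[0,0,0,0,0,0,0.6],[0,0,0,0,0,0,0.6],[0,0,-1,0,0,0,0.6],[0,0,-3,0,0,0,0.6],[0,0,-5,0,0,0,0.6],[0,0,-8,0,0,0,0.6],[0,0,-11,0,0,0,0.6],[0,0,-14,0,0,0,0.6],[0,0,-14,0,0,0,0.6],[0,0,-14,0,0,0,0.6]]'; python3 - <<'E'
from h import *
go(.4334,-.2828,.173,-90)
E
```

```text
time: 7.73
position: [0.4798, 0.2866, 0.0004]
tcp_rot: [[-0.002, 1.0, 0.0], [1.0, 0.002, 0.0], [0.0, 0.0, -1.0]]
wrist_force: [-0.0, 0.3, 1.6]
grip_width: 0.544
grasp_force: 20.0
time: 8.65
position: [0.4801, 0.2867, 0.1418]
tcp_rot: [[-0.002, 1.0, 0.003], [1.0, 0.002, 0.001], [0.001, 0.003, -1.0]]
wrist_force: [-0.2, 0.3, -1.1]
grip_width: 0.548
grasp_force: 20.0
shift [-5.694e+01 -4.810e+00  1.000e-02] rot [ 0.17 -0.06  0.14] rows>=13.7 t 8.65 tip [0.4801 0.2867 0.1738] w 0.548 gf 20.0 j6 0.32
```

```bash
python3 -m pendant '[[-2,0,0,0,0,0,0.6],[-5,0,0,0,0,0,0.6],[-8.5,-0.3,0,0,0,0,0.6],[-12,-0.7,0,0,0,0,0.6],[-15.5,-1,0,0,0,0,0.6],[-19,-1.3,0,0,0,0,0.6],[-22.5,-1.7,0,0,0,0,0.6],[-26,-2,0,0,0,0,0.6],[-29.5,-2.3,0,0,0,0,0.6],[-33,-2.7,0,0,0,0,0.6],[-36.5,-3,0,0,0,0,0.6],[-40,-3.3,0,0,0,0,0.6]]';  python3 -m pendant '[[-3.5,-0.3,0,0,0,0,0.6],[-7,-0.6,0,0,0,0,0.6],[-10.5,-0.9,0,0,0,0,0.6],[-14,-1.2,0,0,0,0,0.6],[-16,-1.4,0,0,0,0,0.6],[-16.9,-1.5,0,0,0,0,0.6],[-16.9,-1.5,0,0,0,0,0.6],[-16.9,-1.5,0,0,0,0,0.6],[-16.9,-1.5,0,0,0,0,0.6]]'; python3 - <<'E'
from h import *
go(.4334,-.2828,.038,-90)
E
```

```text
time: 9.65
position: [0.4464, -0.1148, 0.139]
tcp_rot: [[-0.002, 1.0, -0.002], [1.0, 0.002, 0.001], [0.001, -0.002, -1.0]]
wrist_force: [0.7, -0.1, -0.1]
grip_width: 0.544
grasp_force: 20.0
time: 10.4
position: [0.4331, -0.281, 0.1398]
tcp_rot: [[-0.004, 1.0, -0.001], [1.0, 0.004, 0.001], [0.001, -0.001, -1.0]]
wrist_force: [-0.2, 0.3, -0.7]
grip_width: 0.544
grasp_force: 20.0
shift [-0.2   0.04 13.38] rot [-0.04 -0.07  0.21] rows>=3.2 t 10.4 tip [ 0.4331 -0.281   0.1718] w 0.544 gf 20.0 j6 -0.81
```

```bash
python3 -m pendant '[[-0.1,0,2,0,0,0,0.6],[-0.1,0,5,0,0,0,0.6],[-0.1,0,8,0,0,0,0.6],[-0.1,0,10.5,0,0,0,0.6],[-0.1,0,12,0,0,0,0.6],[-0.1,0,13,0,0,0,0.6],[-0.1,0,13.4,0,0,0,0.6],[-0.1,0,13.5,0,0,0,0.6],[-0.1,0,13.5,0,0,0,0.6],[-0.1,0,13.5,0,0,0,0.6],[-0.1,0,13.5,0,0,0,0.6]]';  python3 -m pendant '[[0,0,0,0,0,0,0.3],[0,0,0,0,0,0,0.1],[0,0,0,0,0,0,0.1],[0,0,0,0,0,0,0.1],[0,0,0,0,0,0,0.1],[0,0,0,0,0,0,0.1],[0,0,-3,0,0,0,0.1],[0,0,-6,0,0,0,0.1],[0,0,-9,0,0,0,0.1],[0,0,-9,0,0,0,0.1],[0,0,-9,0,0,0,0.1]]'; python3 - <<'E'
from h import *
go(.465,.187,.1,-90)
E
```

```text
time: 11.32
position: [0.4335, -0.2839, 0.006]
tcp_rot: [[-0.003, 1.0, 0.001], [1.0, 0.003, -0.001], [-0.001, 0.001, -1.0]]
wrist_force: [0.3, 0.2, -0.7]
grip_width: 0.547
grasp_force: 20.0
time: 12.23
position: [0.4335, -0.284, 0.0962]
tcp_rot: [[-0.002, 1.0, 0.002], [1.0, 0.002, -0.002], [-0.002, 0.002, -1.0]]
wrist_force: [0.1, -0.0, -1.6]
grip_width: 0.9
grasp_force: 0.0
shift [47.1   3.26  2.73] rot [0.12 0.13 0.14] rows>=11.3 t 12.23 tip [ 0.4335 -0.284   0.1282] w 0.9 gf 0.0 j6 -0.81
```

```bash
python3 -m pendant '[[4,0.3,0,0,0,0,0.1],[8,0.6,0,0,0,0,0.1],[12,0.9,0,0,0,0,0.1],[16,1.2,0,0,0,0,0.1],[20,1.5,0,0,0,0,0.1],[24,1.8,0,0,0,0,0.1],[28,2.1,0,0,0,0,0.1],[32,2.4,0,0,0,0,0.1],[36,2.7,0,0,0,0,0.1],[40,3,0,0,0,0,0.1],[44,3.2,1,0,0,0,0.1],[47.1,3.3,2.7,0,0,0,0.1]]';  python3 -m pendant '[[0,0,0,0,0,0,0.1],[0,0,0,0,0,0,0.1],[0,0,0,0,0,0,0.1],[0,0,0,0,0,0,0.1]]'; python3 - <<'E'
from h import *
im=snap('scene'); save(im,'c7.png',(160,130,500,330),2.3)
w=snap('wrist'); P=cloud(w); h=cv2.cvtColor(w['pixels'],cv2.COLOR_RGB2HSV)
m=(h[...,0]>18)&(h[...,0]<34)&(h[...,1]>110)&(abs(P[...,2]-.058)<.006)&(abs(P[...,0]-.465)<.05)&(abs(P[...,1]-.187)<.05); q=P[m]
print(len(q),cv2.minEnclosingCircle((q[:,:2]*1000).astype(np.float32)))
go(.465,.187,.0325,-90)
E
```

```text
time: 13.23
position: [0.4648, 0.1903, 0.0676]
tcp_rot: [[-0.004, 1.0, 0.001], [1.0, 0.004, 0.0], [0.0, 0.001, -1.0]]
wrist_force: [0.4, -0.1, -0.3]
grip_width: 0.901
grasp_force: 0.0
time: 13.57
position: [0.4651, 0.1864, 0.0681]
tcp_rot: [[-0.001, 1.0, -0.0], [1.0, 0.001, -0.0], [-0.0, -0.0, -1.0]]
wrist_force: [0.6, -0.3, -0.9]
grip_width: 0.899
grasp_force: 0.0
4030 ((466.65533447265625, 187.35433959960938), 24.971704483032227)
shift [ 0.06 -0.03  6.79] rot [ 0.03 -0.    0.03] rows>=1.6 t 13.67 tip [0.4653 0.1864 0.1004] w 0.905 gf 0.0 j6 0.14
```

View pics/c7.png

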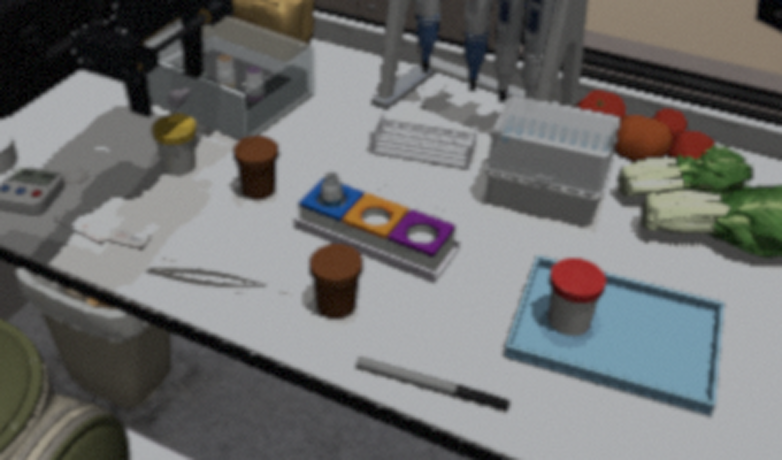

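The red cup stands upright in the tray at crop (573,300). The yellow cup is under the gripper at crop (175,140), and I'll grasp it now.

```bash
python3 -m pendant '[[0.1,0,2.5,0,0,0,0.1],[0.1,0,4.5,0,0,0,0.1],[0.1,0,6,0,0,0,0.1],[0.1,0,6.8,0,0,0,0.1],[0.1,0,6.8,0,0,0,0.1],[0.1,0,6.8,0,0,0,0.1],[0.1,0,6.8,0,0,0,0.6],[0.1,0,6.8,0,0,0,0.6],[0.1,0,6.8,0,0,0,0.6],[0.1,0,6.8,0,0,0,0.6],[0.1,0,6.8,0,0,0,0.6],[0.1,0,6.8,0,0,0,0.6]]' 20;  python3 -m pendant '[[0,0,0,0,0,0,0.6],[0,0,0,0,0,0,0.6],[0,0,-1,0,0,0,0.6],[0,0,-3,0,0,0,0.6],[0,0,-5,0,0,0,0.6],[0,0,-8,0,0,0,0.6],[0,0,-11,0,0,0,0.6],[0,0,-14,0,0,0,0.6],[0,0,-14,0,0,0,0.6],[0,0,-14,0,0,0,0.6]]'; python3 - <<'E'
from h import *
go(.4426,-.3682,.173,-90)
E
```

```text
time: 14.67
position: [0.4649, 0.1885, 0.0003]
tcp_rot: [[-0.003, 1.0, 0.0], [1.0, 0.003, 0.0], [0.0, 0.0, -1.0]]
wrist_force: [-1.4, 0.3, 0.4]
grip_width: 0.537
grasp_force: 24.4
time: 15.5
position: [0.4654, 0.1886, 0.1411]
tcp_rot: [[-0.002, 1.0, 0.003], [1.0, 0.002, 0.0], [0.0, 0.003, -1.0]]
wrist_force: [-0.4, 0.6, -1.4]
grip_width: 0.533
grasp_force: 23.5
shift [-5.567e+01 -2.410e+00 -2.000e-02] rot [ 0.16 -0.02  0.14] rows>=13.4 t 15.5 tip [0.4654 0.1886 0.1731] w 0.533 gf 23.5 j6 0.15
```

```bash
python3 -m pendant '[[-2,0,0,0,0,0,0.6],[-5,0,0,0,0,0,0.6],[-8.5,-0.3,0,0,0,0,0.6],[-12,-0.5,0,0,0,0,0.6],[-15.5,-0.7,0,0,0,0,0.6],[-19,-0.8,0,0,0,0,0.6],[-22.5,-1,0,0,0,0,0.6],[-26,-1.1,0,0,0,0,0.6],[-29.5,-1.3,0,0,0,0,0.6],[-33,-1.4,0,0,0,0,0.6],[-36.5,-1.6,0,0,0,0,0.6],[-40,-1.7,0,0,0,0,0.6]]';  python3 -m pendant '[[-3.5,-0.2,0,0,0,0,0.6],[-7,-0.4,0,0,0,0,0.6],[-10.5,-0.5,0,0,0,0,0.6],[-13,-0.6,0,0,0,0,0.6],[-15,-0.7,0,0,0,0,0.6],[-15.7,-0.7,0,0,0,0,0.6],[-15.7,-0.7,0,0,0,0,0.6],[-15.7,-0.7,0,0,0,0,0.6],[-15.7,-0.7,0,0,0,0,0.6]]'; python3 - <<'E'
from h import *
go(.4426,-.3682,.0365,-90)
E
```

```text
time: 16.5
position: [0.4478, -0.2129, 0.1385]
tcp_rot: [[-0.002, 1.0, -0.002], [1.0, 0.002, 0.002], [0.002, -0.002, -1.0]]
wrist_force: [-0.0, -0.5, -0.8]
grip_width: 0.532
grasp_force: 23.4
time: 17.25
position: [0.4423, -0.3671, 0.1397]
tcp_rot: [[-0.004, 1.0, -0.001], [1.0, 0.004, 0.001], [0.001, -0.001, -1.0]]
wrist_force: [0.1, -0.0, -0.5]
grip_width: 0.53
grasp_force: 23.4
shift [-0.13  0.03 13.52] rot [-0.04 -0.07  0.2 ] rows>=3.2 t 17.25 tip [ 0.4423 -0.3671  0.1717] w 0.53 gf 23.4 j6 -0.9
```

```bash
python3 -m pendant '[[-0.1,0,2,0,0,0,0.6],[-0.1,0,5,0,0,0,0.6],[-0.1,0,8,0,0,0,0.6],[-0.1,0,10.5,0,0,0,0.6],[-0.1,0,12,0,0,0,0.6],[-0.1,0,13,0,0,0,0.6],[-0.1,0,13.4,0,0,0,0.6],[-0.1,0,13.6,0,0,0,0.6],[-0.1,0,13.6,0,0,0,0.6],[-0.1,0,13.6,0,0,0,0.6],[-0.1,0,13.6,0,0,0,0.6]]';  python3 -m pendant '[[0,0,0,0,0,0,0.3],[0,0,0,0,0,0,0.1],[0,0,0,0,0,0,0.1],[0,0,0,0,0,0,0.1],[0,0,0,0,0,0,0.1],[0,0,0,0,0,0,0.1],[0,0,-3,0,0,0,0.1],[0,0,-6,0,0,0,0.1],[0,0,-10,0,0,0,0.1],[0,0,-14,0,0,0,0.1],[4,0,-16,0,0,0,0.1]]'; python3 -m pendant '[[4,0,-1,0,0,0,0.1],[8,0,-1,0,0,0,0.1],[12,0,-1,0,0,0,0.1],[16,0.5,-1,0,0,0,0.1],[18,1,-1,0,0,0,0.1],[18,1,-1,0,0,0,0.1],[18,1,-1,0,0,0,0.1],[18,1,-1,0,0,0,0.1]]'; python3 - <<'E'
from h import *
im=snap('scene'); w=snap('wrist')
a=cv2.resize(im['pixels'][220:320,360:500],(560,400)); cv2.imwrite('pics/c8.png',cv2.resize(np.hstack([a,w['pixels']])[:,:,::-1],(800,267)))
P=cloud(w); h=cv2.cvtColor(w['pixels'],cv2.COLOR_RGB2HSV)
for n,a,b in(('orange',8,22),('purple',130,160)):
    m=(h[...,0]>a)&(h[...,0]<b)&(h[...,1]>110)&(abs(P[...,2]-.035)<.005)&(abs(P[...,0]-.455)<.06); q=P[m]
    if len(q): print(n,len(q),np.round(np.median(q,0),4),cv2.minAreaRect((q[:,:2]*1000).astype(np.float32)))
P=cloud(im); h=cv2.cvtColor(im['pixels'],cv2.COLOR_RGB2HSV)
for n,f in(('red',(h[...,0]<8)|(h[...,0]>172)),('yel',(h[...,0]>18)&(h[...,0]<34))):
    m=f&(h[...,1]>110)&(abs(P[...,2]-.062)<.006)&(P[...,1]<-.2)&(P[...,0]<.53); q=P[m]; print(n,len(q),cv2.minEnclosingCircle((q[:,:2]*1000).astype(np.float32)),np.round(q.mean(0),3))
go(.47,.22,.21,-6.3); print(sensors.observe()['joint_positions'])
E
```

```text
time: 18.17
position: [0.4426, -0.3699, 0.0051]
tcp_rot: [[-0.003, 1.0, 0.001], [1.0, 0.003, -0.001], [-0.001, 0.001, -1.0]]
wrist_force: [0.7, -0.4, -0.3]
grip_width: 0.532
grasp_force: 23.5
time: 19.08
position: [0.4432, -0.3373, 0.1673]
tcp_rot: [[0.001, 1.0, 0.005], [1.0, -0.001, -0.007], [-0.007, 0.005, -1.0]]
wrist_force: [0.3, 0.6, -0.1]
grip_width: 0.903
grasp_force: 0.0
time: 19.75
position: [0.4518, -0.1531, 0.1728]
tcp_rot: [[-0.002, 1.0, 0.0], [1.0, 0.002, -0.0], [-0.0, 0.0, -1.0]]
wrist_force: [0.4, -0.8, 0.1]
grip_width: 0.902
grasp_force: 0.0
orange 1750 [ 0.4631 -0.0712  0.0349] ((458.8085632324219, -69.81062316894531), (49.69627380371094, 50.06159210205078), 87.114990234375)
purple 1472 [ 0.4563 -0.1218  0.0348] ((456.0881042480469, -122.40972900390625), (49.065303802490234, 48.61506271362305), 87.44965362548828)
red 338 ((429.98388671875, -283.3343505859375), 24.884721755981445) [ 0.428 -0.284  0.062]
yel 361 ((441.85302734375, -370.7374572753906), 24.667530059814453) [ 0.439 -0.371  0.062]
shift [37.35  1.86 -0.54] rot [-1.000e-02  0.000e+00 -8.365e+01] rows>=11.7 t 19.85 tip [ 0.4517 -0.1535  0.2047] w 0.897 gf 0.0 j6 -0.58
[-5.76329583e-01  2.84608662e-01  1.55113449e+00 -1.69272175e-04
  1.30587683e+00 -5.77187407e-01]
```

View pics/c8.png

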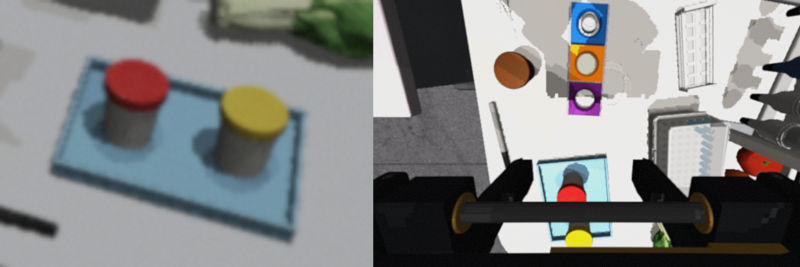

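Both cups stand upright in the tray. The rack blocks are measured at orange (.4585,-.070) and purple (.456,-.1225). On to the knob.

```bash
python3 -m pendant '[[3,0.2,0,0,0,-7,0.3],[6,0.3,0,0,0,-14,0.3],[9,0.5,0,0,0,-21,0.3],[12,0.6,0,0,0,-28,0.3],[15,0.8,0,0,0,-35,0.3],[18,0.9,0,0,0,-42,0.3],[22,1.1,0,0,0,-49,0.3],[25,1.3,0,0,0,-56,0.3],[28,1.5,0,0,0,-63,0.3],[31,1.6,0,0,0,-70,0.3],[34,1.8,0,0,0,-77,0.3],[37.3,1.9,0,0,0,-83.6,0.3]]'; python3 -m pendant '[[0,0,0,0,0,0,0.3],[0,0,0,0,0,0,0.3],[0,0,0,0,0,0,0.3],[0,0,0,0,0,0,0.3],[0,0,0,0,0,0,0.3]]';  python3 - <<'E'
from h import *
w=snap('wrist'); P=cloud(w); save(w,'w9.png')
q=P.reshape(-1,3); r=q[(q[:,2]>.066)&(q[:,2]<.078)&(abs(q[:,1]-.224)<.1)&(q[:,0]>.5)&(q[:,0]<.7)]; print(cv2.minAreaRect((r[:,:2]*1000).astype(np.float32)))
d=np.array([.994,-.11]); e=np.array([.11,.994]); o=np.array([.548,.2283])
rel=q[:,:2]-o; k=q[(rel@d<-.006)&(rel@d>-.035)&(abs(rel@e)<.03)&(q[:,2]>.03)&(q[:,2]<.06)]
print('knob',len(k),np.round(np.percentile(k,[2,50,98],axis=0),4).tolist()); kr=k[:,:2]-o; print(np.round(np.percentile(kr@d,[2,50,98]),4),np.round(np.percentile(kr@e,[2,50,98]),4))
go(.527,.2306,.09,-6.3)
E
```

```text
time: 20.85
position: [0.4706, 0.2211, 0.1726]
tcp_rot: [[-0.994, 0.105, -0.0], [0.105, 0.994, -0.0], [0.0, -0.0, -1.0]]
wrist_force: [0.8, 0.0, 0.2]
grip_width: 0.697
grasp_force: 0.0
time: 21.27
position: [0.4702, 0.2196, 0.1728]
tcp_rot: [[-0.994, 0.112, -0.0], [0.112, 0.994, -0.0], [0.0, -0.0, -1.0]]
wrist_force: [-0.3, -0.8, -1.1]
grip_width: 0.7
grasp_force: 0.0
((618.52099609375, 220.15689086914062), (175.47586059570312, 141.15283203125), 83.06527709960938)
knob 323 [[0.521, 0.2217, 0.0399], [0.5266, 0.2306, 0.0515], [0.541, 0.2399, 0.0555]]
[-0.0267 -0.0214 -0.007 ] [-0.009   0.0003  0.0093]
shift [-5.53  1.72 11.49] rot [-0.    0.   -0.09] rows>=3.1 t 21.32 tip [0.4701 0.2197 0.2049] w 0.699 gf 0.0 j6 -1.25
```

View pics/w9.png

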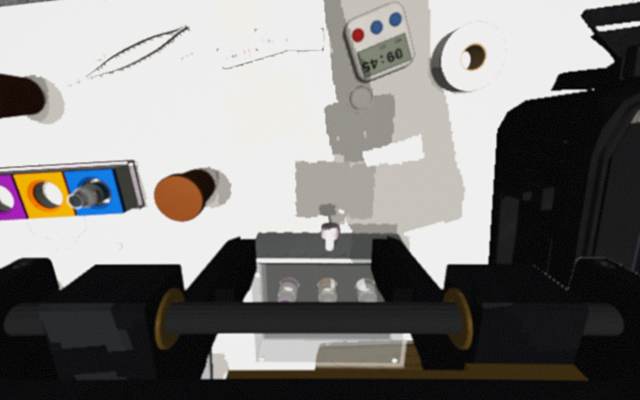

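The view is clear: the knob is at (330,235) with vials behind it, and only the brown look-alike (180,195) is off to the side. Grasp and pull 118 mm along -(drawer x).

```bash
python3 -m pendant '[[-1.5,0.4,3,0,0,0,0.4],[-3,0.8,6,0,0,0,0.4],[-4.5,1.3,9,0,0,0,0.4],[-5.5,1.7,11.5,0,0,0,0.4],[-5.5,1.7,11.5,0,0,0,0.4],[-5.5,1.7,11.5,0,0,0,0.4],[-5.5,1.7,11.5,0,0,0,0.4]]'; python3 - <<'E'
from h import *
go(.5265,.2306,.026,-6.3)
E
```

```text
time: 21.9
position: [0.5266, 0.2314, 0.0593]
tcp_rot: [[-0.994, 0.11, 0.002], [0.11, 0.994, 0.0], [-0.001, 0.0, -1.0]]
wrist_force: [0.5, 0.5, 0.3]
grip_width: 0.6
grasp_force: 0.0
shift [ 0.01 -0.09  6.53] rot [0.03 0.08 0.01] rows>=1.6 t 21.9 tip [0.5266 0.2314 0.0913] w 0.6 gf 0.0 j6 -1.25
```

```bash
python3 -m pendant '[[0,-0.1,2,0,0,0,0.4],[0,-0.1,4,0,0,0,0.4],[0,-0.1,5.5,0,0,0,0.4],[0,-0.1,6.5,0,0,0,0.4],[0,-0.1,6.5,0,0,0,0.4],[0,-0.1,6.5,0,0,0,0.6],[0,-0.1,6.5,0,0,0,0.9],[0,-0.1,6.5,0,0,0,0.9],[0,-0.1,6.5,0,0,0,0.9],[0,-0.1,6.5,0,0,0,0.9],[0,-0.1,6.5,0,0,0,0.9],[0,-0.1,6.5,0,0,0,0.9]]' 15; python3 -m pendant '[[0,0,0,0,0,0,0.9],[0.3,0,0,0,0,0,0.9],[1,0,0,0,0,0,0.9],[2,0,0,0,0,0,0.9],[3,0,0,0,0,0,0.9],[4,0,0,0,0,0,0.9],[4,0,0,0,0,0,0.9]]'
```

```text
time: 22.9
position: [0.5265, 0.2311, -0.0067]
tcp_rot: [[-0.994, 0.109, 0.001], [0.109, 0.994, 0.001], [-0.001, 0.001, -1.0]]
wrist_force: [-1.3, 2.5, 3.5]
grip_width: 0.211
grasp_force: 14.5
time: 23.48
position: [0.4851, 0.2361, -0.0068]
tcp_rot: [[-0.994, 0.109, 0.0], [0.109, 0.994, 0.001], [-0.0, 0.001, -1.0]]
wrist_force: [-1.3, 7.0, 3.9]
grip_width: 0.214
grasp_force: 14.5
```

```bash
python3 -m pendant '[[1,0.05,0,0,0,0,0.9],[2.5,0.1,0,0,0,0,0.9],[4,0.1,0,0,0,0,0.9],[5.5,0.15,0,0,0,0,0.9],[6.5,0.15,0,0,0,0,0.9],[7.4,0.2,0,0,0,0,0.9],[7.7,0.2,0,0,0,0,0.9],[7.7,0.2,0,0,0,0,0.9],[7.7,0.2,0,0,0,0,0.9],[7.7,0.2,0,0,0,0,0.9]]'
```

```text
time: 24.32
position: [0.4098, 0.2453, -0.0068]
tcp_rot: [[-0.994, 0.109, 0.0], [0.109, 0.994, -0.0], [-0.0, -0.0, -1.0]]
wrist_force: [-0.2, 0.1, 7.8]
grip_width: 0.215
grasp_force: 14.2
```

The drawer travelled 118 mm along a -6.9° axis. Next: release, rise, and turn for the vials.

```bash
python3 -m pendant '[[0,0,0,0,0,0,0.6],[0,0,0,0,0,0,0.5],[0,0,0,0,0,0,0.5],[0,0,0,0,0,0,0.5],[0,0,0,0,0,0,0.5],[0,0,-3,0,0,0,0.5],[0,0,-6,0,0,0,0.5],[0,0,-9,0,0,0,0.5],[0,0,-12,0,0,0,0.5],[0,0,-15,0,0,0,0.5],[0,0,-15,0,0,7,0.5],[0,0,-15,0,0,14,0.5]]'; python3 - <<'E'
from h import *
go(.49,.21,.17,-96.9)
E
```

```text
time: 25.32
position: [0.4107, 0.2456, 0.1444]
tcp_rot: [[-0.936, 0.351, 0.003], [0.351, 0.936, 0.001], [-0.003, 0.002, -1.0]]
wrist_force: [0.1, -0.7, -0.4]
grip_width: 0.497
grasp_force: 0.0
shift [-8.67 -0.55  0.66] rot [2.100e-01 6.000e-02 7.633e+01] rows>=10.7 t 25.32 tip [0.4107 0.2456 0.1764] w 0.497 gf 0.0 j6 -0.92
```

```bash
python3 -m pendant '[[-1,0,0,0,0,7,0.5],[-2,0,0,0,0,14,0.5],[-3,0,0,0,0,21,0.5],[-4,0,0,0,0,28,0.5],[-5,0,0,0,0,35,0.5],[-6,-0.2,0,0,0,42,0.5],[-7,-0.4,0,0,0,49,0.5],[-8,-0.5,0,0,0,56,0.5],[-8.7,-0.5,0,0,0,63,0.5],[-8.7,-0.5,0,0,0,70,0.5],[-8.7,-0.5,0,0,0,76,0.5],[-8.7,-0.5,0,0,0,76,0.5]]'; python3 -m pendant '[[0,0,0,0,0,0,0.5],[0,0,0,0,0,0,0.5],[0,0,0,0,0,0,0.5]]'; python3 - <<'E'
from h import *
w=snap('wrist'); save(w,'w10.png'); P=cloud(w); h=cv2.cvtColor(w['pixels'],cv2.COLOR_RGB2HSV)
for n,a,b in(('orange',5,22),('purple',130,165),('green',45,90)):
    m=(h[...,0]>a)&(h[...,0]<b)&(h[...,1]>60)&(abs(P[...,2]-.059)<.005)&(abs(P[...,0]-.497)<.05); q=P[m]
    if len(q): print(n,len(q),np.round(q.mean(0),4),cv2.minEnclosingCircle((q[:,:2]*1000).astype(np.float32)))
go(.4972,.2347,.09,-96.9)
E
```

```text
time: 26.32
position: [0.49, 0.2104, 0.1425]
tcp_rot: [[0.113, 0.994, -0.001], [0.994, -0.113, -0.0], [-0.0, -0.001, -1.0]]
wrist_force: [-0.7, 0.6, -0.5]
grip_width: 0.501
grasp_force: 0.0
time: 26.57
position: [0.49, 0.2106, 0.1428]
tcp_rot: [[0.107, 0.994, -0.0], [0.994, -0.107, -0.0], [-0.0, -0.0, -1.0]]
wrist_force: [-0.8, -0.1, -0.3]
grip_width: 0.502
grasp_force: 0.0
orange 674 [0.4875 0.1677 0.0582] ((479.2463073730469, 168.54327392578125), 77.31512451171875)
purple 256 [0.4924 0.1856 0.0592] ((492.4560852050781, 185.3295135498047), 9.317075729370117)
green 343 [0.5053 0.2808 0.0593] ((505.3108215332031, 280.6790771484375), 8.52987003326416)
shift [2.47 0.46 8.48] rot [-0.    0.    0.74] rows>=2.1 t 26.62 tip [0.49   0.2106 0.1748] w 0.499 gf 0.0 j6 0.29
```

View pics/w10.png

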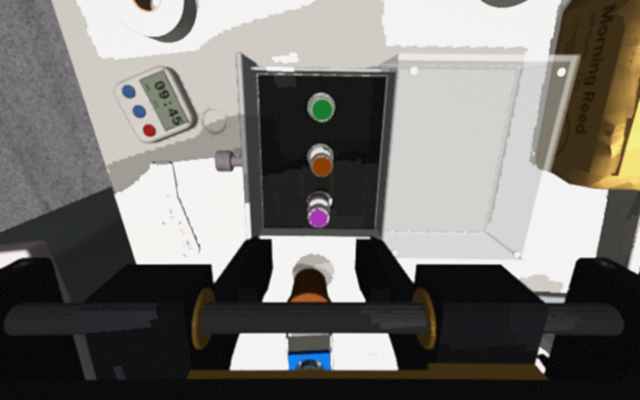

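The drawer is open, with green at (321,107), orange at (321,163) and purple at (319,215). The green and purple depths put the middle pocket at (.499,.233). I'll pick the orange one.

```bash
python3 -m pendant '[[1.2,0.3,2,0,0,0.7,0.5],[2.3,0.6,5,0,0,0.7,0.5],[2.3,0.6,8.5,0,0,0.7,0.5],[2.3,0.6,8.5,0,0,0.7,0.5],[2.3,0.6,8.5,0,0,0.7,0.5],[2.3,0.6,8.5,0,0,0.7,0.5]]' 12; python3 - <<'E'
from h import *
go(.4989,.2332,.033,-96.9)
E
```

```text
time: 27.12
position: [0.4993, 0.2329, 0.0594]
tcp_rot: [[0.121, 0.993, 0.002], [0.993, -0.121, 0.0], [0.001, 0.002, -1.0]]
wrist_force: [-0.1, 0.4, 0.4]
grip_width: 0.497
grasp_force: 0.0
shift [ 0.02 -0.06  5.84] rot [ 0.11 -0.04 -0.04] rows>=1.4 t 27.12 tip [0.4993 0.2329 0.0914] w 0.497 gf 0.0 j6 0.34
```

```bash
python3 -m pendant '[[0,0,1.5,0,0,0,0.5],[0,0,3,0,0,0,0.5],[0,0,4.5,0,0,0,0.5],[0,0,5.8,0,0,0,0.5],[0,0,5.8,0,0,0,0.5],[0,0,5.8,0,0,0,0.5],[0,0,5.8,0,0,0,0.85],[0,0,5.8,0,0,0,0.85],[0,0,5.8,0,0,0,0.85],[0,0,5.8,0,0,0,0.85],[0,0,5.8,0,0,0,0.85],[0,0,5.8,0,0,0,0.85]]' 12; python3 -m pendant '[[0,0,0,0,0,0,0.85],[0,0,0,0,0,0,0.85],[0,0,-0.5,0,0,0,0.85],[0,0,-1.5,0,0,0,0.85],[0,0,-3,0,0,0,0.85],[0,0,-5,0,0,0,0.85],[0,0,-8,0,0,0,0.85],[0,0,-11,0,0,0,0.85],[0,0,-12,0,0,0,0.85],[0,0,-12,0,0,0,0.85]]'; python3 - <<'E'
from h import *
go(.4585,-.07,.153,-92.8)
E
```

```text
time: 28.12
position: [0.499, 0.2329, 0.0005]
tcp_rot: [[0.121, 0.993, 0.001], [0.993, -0.121, 0.0], [0.0, 0.001, -1.0]]
wrist_force: [0.2, 0.0, 5.2]
grip_width: 0.239
grasp_force: 12.0
time: 28.95
position: [0.4996, 0.2331, 0.1226]
tcp_rot: [[0.121, 0.993, 0.005], [0.993, -0.121, 0.001], [0.002, 0.005, -1.0]]
wrist_force: [0.6, -0.0, -0.8]
grip_width: 0.243
grasp_force: 12.0
shift [-30.59  -0.41   0.11] rot [ 0.3  -0.1  -4.15] rows>=7.3 t 28.95 tip [0.4996 0.2331 0.1546] w 0.243 gf 12.0 j6 0.34
```

```bash
python3 -m pendant '[[-2,0,0,0,0,0,0.85],[-5,0,0,0,0,-1,0.85],[-8.5,-0.1,0,0,0,-2,0.85],[-12,-0.2,0,0,0,-3,0.85],[-15.5,-0.2,0,0,0,-4.1,0.85],[-19,-0.3,0,0,0,-4.1,0.85],[-22.5,-0.3,0,0,0,-4.1,0.85],[-26,-0.4,0,0,0,-4.1,0.85],[-29,-0.4,0,0,0,-4.1,0.85],[-30.6,-0.4,0,0,0,-4.1,0.85],[-30.6,-0.4,0,0,0,-4.1,0.85],[-30.6,-0.4,0,0,0,-4.1,0.85]]'; python3 -m pendant '[[0,0,0,0,0,0,0.85],[0,0,0,0,0,0,0.85],[0,0,0,0,0,0,0.85]]'; python3 - <<'E'
from h import *
w=snap('wrist'); cv2.imwrite('pics/w11.png',w['pixels'][:,:,::-1]); go(.4585,-.07,.06,-92.8)
P=cloud(w); h=cv2.cvtColor(w['pixels'],cv2.COLOR_RGB2HSV)
m=(h[...,0]>8)&(h[...,0]<22)&(h[...,1]>110)&(abs(P[...,2]-.035)<.005)&(abs(P[...,0]-.457)<.06)&(P[...,1]<-.02); q=P[m]
if len(q)>5: print(len(q),cv2.minAreaRect((q[:,:2]*1000).astype(np.float32)))
m=(h[...,0]>8)&(h[...,0]<22)&(h[...,1]>110)&(P[...,2]>.09); q=P[m]
if len(q)>5: print('cap',len(q),np.round(np.percentile(q,[2,50,98],axis=0),4).tolist())
E
```

```text
time: 29.95
position: [0.4568, -0.0705, 0.1187]
tcp_rot: [[0.052, 0.999, -0.002], [0.999, -0.052, 0.001], [0.001, -0.002, -1.0]]
wrist_force: [-0.4, 0.0, -0.9]
grip_width: 0.238
grasp_force: 12.0
time: 30.2
position: [0.4574, -0.0694, 0.1196]
tcp_rot: [[0.048, 0.999, -0.0], [0.999, -0.048, 0.0], [0.0, -0.001, -1.0]]
wrist_force: [0.1, 0.3, -0.7]
grip_width: 0.243
grasp_force: 12.0
shift [-0.04  0.11  9.17] rot [-0.02 -0.01  0.02] rows>=2.2 t 30.25 tip [ 0.4575 -0.0695  0.1517] w 0.237 gf 12.0 j6 -0.36
1860 ((458.6475830078125, -70.98054504394531), (53.174617767333984, 49.17889404296875), 86.96699523925781)
cap 6461 [[0.4211, -0.0733, 0.1772], [0.4624, -0.0521, 0.241], [0.4991, -0.0389, 0.2487]]
```

View pics/w11.png

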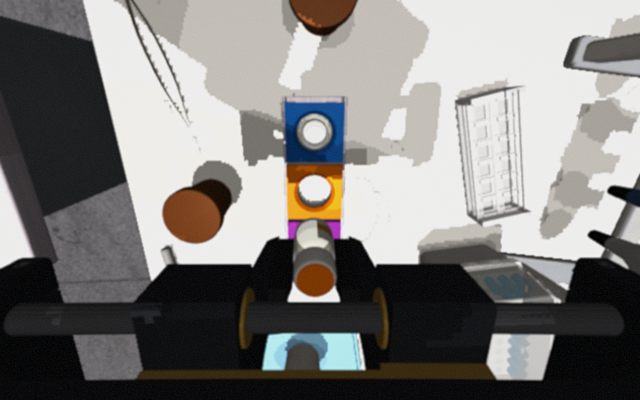

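The vial hangs upright in the fingers at (315,265), over the orange seat. I'll lower it.

```bash
python3 -m pendant '[[0,0.1,2,0,0,0,0.85],[0,0.1,4.5,0,0,0,0.85],[0,0.1,6.5,0,0,0,0.85],[0,0.1,8,0,0,0,0.85],[0,0.1,9,0,0,0,0.85],[0,0.1,9.6,0,0,0,0.85],[0,0.1,10.2,0,0,0,0.85],[0,0.1,10.6,0,0,0,0.85],[0,0.1,10.8,0,0,0,0.85],[0,0.1,10.8,0,0,0,0.85],[0,0.1,10.8,0,0,0,0.85]]'; python3 - <<'E'
from h import *
go(.4585,-.07,.043,-92.8); print(sensors.observe()['wrist_force'])
E
```

```text
time: 31.17
position: [0.4587, -0.0705, 0.0121]
tcp_rot: [[0.05, 0.999, 0.001], [0.999, -0.05, -0.0], [-0.0, 0.001, -1.0]]
wrist_force: [-0.3, -1.1, 0.6]
grip_width: 0.24
grasp_force: 12.0
shift [ 0.05 -0.02  0.11] rot [ 0.03  0.01 -0.06] rows>=0.0 t 31.17 tip [ 0.4587 -0.0705  0.0441] w 0.24 gf 12.0 j6 -0.36
[-0.30670236 -1.13963796  0.60599776]
```

```bash
python3 -m pendant '[[0,0,0.1,0,0,0,0.85],[0,0,0.15,0,0,0,0.85],[0,0,0.15,0,0,0,0.7],[0,0,0.15,0,0,0,0.5],[0,0,0.15,0,0,0,0.5],[0,0,0.15,0,0,0,0.5],[0,0,0.15,0,0,0,0.5],[0,0,-2,0,0,0,0.5],[0,0,-5,0,0,0,0.5],[0,0,-9,0,0,0,0.5],[0,0,-11,0,0,0,0.5],[0,0,-11,0,0,0,0.5]]'; python3 - <<'E'
from h import *
w=snap('wrist'); P=cloud(w); h=cv2.cvtColor(w['pixels'],cv2.COLOR_RGB2HSV)
m=(h[...,0]>8)&(h[...,0]<22)&(h[...,1]>110)&(abs(P[...,2]-.069)<.008)&(abs(P[...,0]-.457)<.03)&(P[...,1]<-.02); q=P[m]
if len(q)>5: print('vial top',len(q),cv2.minEnclosingCircle((q[:,:2]*1000).astype(np.float32)),np.round(q.mean(0),4))
go(.4924,.1856,.15,-96.9)
E
```

```text
time: 32.17
position: [0.4603, -0.0712, 0.1258]
tcp_rot: [[0.05, 0.999, 0.007], [0.999, -0.05, -0.003], [-0.003, 0.008, -1.0]]
wrist_force: [-0.1, -0.5, 0.4]
grip_width: 0.498
grasp_force: 0.0
vial top 265 ((460.4609375, -70.2846908569336), 9.244379043579102) [ 0.4607 -0.0703  0.0691]
shift [25.77  2.03  0.51] rot [0.24 0.08 4.04] rows>=6.2 t 32.22 tip [ 0.4593 -0.0708  0.1554] w 0.501 gf 0.0 j6 -0.36
```

The orange vial stands in its seat: its top is at z=.069 as expected, within about 2 mm of centre. Now the purple one.

```bash
python3 -m pendant '[[3.5,0.3,0,0,0,1,0.5],[7,0.6,0,0,0,2,0.5],[10.5,0.8,0,0,0,3,0.5],[14,1.1,0,0,0,4,0.5],[17.5,1.4,0,0,0,4,0.5],[21,1.7,0,0,0,4,0.5],[24.5,1.9,2,0,0,4,0.5],[25.8,2,5,0,0,4,0.5],[25.8,2,6,0,0,4,0.5],[25.8,2,6,0,0,4,0.5],[25.8,2,6,0,0,4,0.5],[25.8,2,6,0,0,4,0.5]]'; python3 - <<'E'
from h import *
go(.4927,.1856,.033,-96.9)
E
```

```text
time: 33.22
position: [0.4916, 0.1858, 0.062]
tcp_rot: [[0.12, 0.993, 0.0], [0.993, -0.12, -0.0], [0.0, 0.0, -1.0]]
wrist_force: [-0.3, 0.1, 0.9]
grip_width: 0.497
grasp_force: 0.0
shift [-0.    0.11  6.1 ] rot [ 0.02 -0.   -0.  ] rows>=1.5 t 33.22 tip [0.4916 0.1858 0.094 ] w 0.497 gf 0.0 j6 0.26
```

```bash
python3 -m pendant '[[0,0.1,1.5,0,0,0,0.5],[0,0.1,3,0,0,0,0.5],[0,0.1,4.5,0,0,0,0.5],[0,0.1,6.1,0,0,0,0.5],[0,0.1,6.1,0,0,0,0.5],[0,0.1,6.1,0,0,0,0.5],[0,0.1,6.1,0,0,0,0.85],[0,0.1,6.1,0,0,0,0.85],[0,0.1,6.1,0,0,0,0.85],[0,0.1,6.1,0,0,0,0.85],[0,0.1,6.1,0,0,0,0.85],[0,0.1,6.1,0,0,0,0.85]]' 12; python3 -m pendant '[[0,0,0,0,0,0,0.85],[0,0,0,0,0,0,0.85],[0,0,-0.5,0,0,0,0.85],[0,0,-1.5,0,0,0,0.85],[0,0,-3,0,0,0,0.85],[0,0,-5,0,0,0,0.85],[0,0,-8,0,0,0,0.85],[0,0,-11,0,0,0,0.85],[0,0,-12,0,0,0,0.85],[0,0,-12,0,0,0,0.85]]'; python3 - <<'E'
from h import *
go(.456,-.1225,.153,-92.8)
E
```

```text
time: 34.22
position: [0.4927, 0.1861, 0.0014]
tcp_rot: [[0.119, 0.993, 0.001], [0.993, -0.119, 0.0], [0.0, 0.001, -1.0]]
wrist_force: [-1.0, -0.7, 5.9]
grip_width: 0.236
grasp_force: 12.0
time: 35.05
position: [0.4935, 0.1863, 0.1241]
tcp_rot: [[0.119, 0.993, 0.006], [0.993, -0.119, 0.001], [0.001, 0.006, -1.0]]
wrist_force: [0.0, 0.9, -0.1]
grip_width: 0.234
grasp_force: 12.0
shift [-31.11  -0.04   0.26] rot [ 0.33 -0.07 -4.05] rows>=7.5 t 35.05 tip [0.4935 0.1863 0.1561] w 0.234 gf 12.0 j6 0.26
```

```bash
python3 -m pendant '[[-2,0,0,0,0,0,0.85],[-5,0,0,0,0,-1,0.85],[-8.5,0,0,0,0,-2,0.85],[-12,0,0,0,0,-3,0.85],[-15.5,0,0,0,0,-4,0.85],[-19,0,0,0,0,-4,0.85],[-22.5,0,0,0,0,-4,0.85],[-26,0,0,0,0,-4,0.85],[-29,0,0,0,0,-4,0.85],[-31.1,0,0,0,0,-4,0.85],[-31.1,0,0,0,0,-4,0.85],[-31.1,0,0,0,0,-4,0.85]]'; python3 -m pendant '[[0,0,0,0,0,0,0.85],[0,0,0,0,0,0,0.85],[0,0,0,0,0,0,0.85]]'; python3 - <<'E'
from h import *
go(.456,-.1225,.0434,-92.8)
E
```

```text
time: 36.05
position: [0.4546, -0.1229, 0.1201]
tcp_rot: [[0.052, 0.999, -0.001], [0.999, -0.052, 0.001], [0.001, -0.002, -1.0]]
wrist_force: [1.0, 0.8, -0.8]
grip_width: 0.236
grasp_force: 12.0
time: 36.3
position: [0.4552, -0.1216, 0.1207]
tcp_rot: [[0.048, 0.999, -0.0], [0.999, -0.048, 0.0], [0.0, -0.0, -1.0]]
wrist_force: [-0.2, 0.0, -0.7]
grip_width: 0.236
grasp_force: 12.0
shift [-0.09  0.09 10.93] rot [-0.02 -0.01  0.04] rows>=2.6 t 36.3 tip [ 0.4552 -0.1216  0.1527] w 0.236 gf 12.0 j6 -0.46
```

```bash
python3 -m pendant '[[0,0.05,2,0,0,0,0.85],[0,0.05,4.5,0,0,0,0.85],[0,0.05,6.5,0,0,0,0.85],[0,0.05,8,0,0,0,0.85],[0,0.05,9,0,0,0,0.85],[0,0.05,9.6,0,0,0,0.85],[0,0.05,10.2,0,0,0,0.85],[0,0.05,10.7,0,0,0,0.85],[0,0.05,11,0,0,0,0.85],[0,0.05,11,0,0,0,0.85],[0,0.05,11,0,0,0,0.85]]'; python3 -m pendant '[[0,0,0,0,0,0,0.85],[0,0,0,0,0,0,0.7],[0,0,0,0,0,0,0.5],[0,0,0,0,0,0,0.5],[0,0,0,0,0,0,0.5],[0,0,0,0,0,0,0.5],[0,0,-2,0,0,0,0.5],[0,0,-5,0,0,0,0.5],[0,0,-9,0,0,0,0.6],[0,0,-11,0,0,0,0.8],[0,0,-11,0,0,0,1],[0,0,-11,0,0,0,1]]'; python3 - <<'E'
from h import *
w=snap('wrist'); save(w,'w12.png'); P=cloud(w); h=cv2.cvtColor(w['pixels'],cv2.COLOR_RGB2HSV)
for n,a,b in(('orange',8,22),('purple',130,165)):
    m=(h[...,0]>a)&(h[...,0]<b)&(h[...,1]>80)&(abs(P[...,2]-.069)<.008)&(abs(P[...,0]-.457)<.03); q=P[m]
    if len(q)>5: print(n,len(q),cv2.minEnclosingCircle((q[:,:2]*1000).astype(np.float32)),np.round(q.mean(0),4))
go(.375,.249,.15,-96.9)
E
```

```text
time: 37.22
position: [0.4559, -0.1228, 0.0111]
tcp_rot: [[0.05, 0.999, 0.001], [0.999, -0.05, -0.0], [-0.0, 0.001, -1.0]]
wrist_force: [-0.4, 0.0, 0.3]
grip_width: 0.241
grasp_force: 12.0
time: 38.22
position: [0.4559, -0.1228, 0.1213]
tcp_rot: [[0.05, 0.999, 0.002], [0.999, -0.05, -0.001], [-0.001, 0.002, -1.0]]
wrist_force: [0.4, 0.4, -0.7]
grip_width: 0.22
grasp_force: 0.0
orange 458 ((460.04559326171875, -70.18321990966797), 9.137495040893555) [ 0.4602 -0.0698  0.0692]
purple 324 ((455.71209716796875, -123.86481475830078), 9.116683959960938) [ 0.4554 -0.1233  0.0693]
shift [36.71 -9.88  0.24] rot [-0.04 -0.02  4.04] rows>=9.1 t 38.27 tip [ 0.4553 -0.1225  0.1522] w 0.176 gf 0.0 j6 -0.46
```

View pics/w12.png

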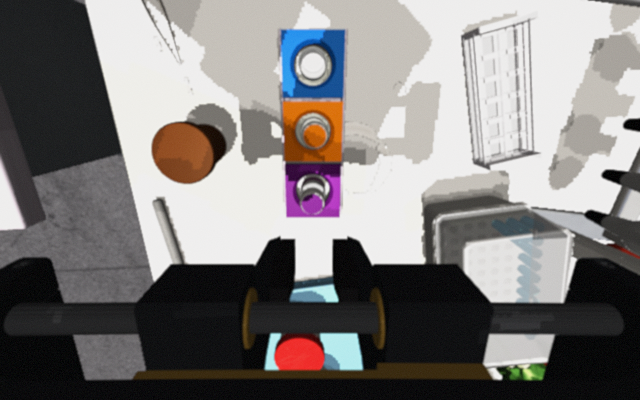

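Both vials stand in their own seats (z top .069, within 2 mm). Next I'll go to the front of the knob with the fingers shut and push the drawer closed.

```bash
python3 -m pendant '[[3.5,-1,0,0,0,1,1],[7,-2,0,0,0,2,1],[10.5,-3,0,0,0,3,1],[14,-4,0,0,0,4,1],[17.5,-5,0,0,0,4,1],[21,-6,0,0,0,4,1],[24.5,-7,0,0,0,4,1],[28,-8,0,0,0,4,1],[31.5,-9,0,0,0,4,1],[35,-10.1,0,0,0,4,1],[36.8,-10.4,0,0,0,4,1],[36.8,-10.4,0,0,0,4,1]]'; python3 -m pendant '[[0,0,2,0,0,0,1],[0,0,5,0,0,0,1],[0,0,8,0,0,0,1],[0,0,11,0,0,0,1],[0,0,12.2,0,0,0,1],[0,0,12.2,0,0,0,1],[0,0,12.2,0,0,0,1],[0,0,12.2,0,0,0,1]]'; python3 - <<'E'
from h import *
go(.502,.234,.03,-96.9)
E
```

```text
time: 39.27
position: [0.3686, 0.2524, 0.1192]
tcp_rot: [[0.115, 0.993, -0.003], [0.993, -0.115, -0.0], [-0.001, -0.003, -1.0]]
wrist_force: [-0.4, -0.1, 0.0]
grip_width: 0.011
grasp_force: 0.0
time: 39.93
position: [0.3705, 0.2497, -0.0008]
tcp_rot: [[0.12, 0.993, 0.0], [0.993, -0.12, 0.0], [0.0, 0.0, -1.0]]
wrist_force: [-0.3, 0.2, -0.0]
grip_width: 0.007
grasp_force: 0.0
shift [ 0.02 13.24  0.12] rot [ 0.02 -0.    0.02] rows>=3.2 t 39.93 tip [0.3705 0.2497 0.0312] w 0.007 gf 0.0 j6 0.45
```

Push gently, since green stays in its pocket.

```bash
python3 -m pendant '[[0,0.8,0,0,0,0,1],[0,1.6,0,0,0,0,1],[0,2.6,0,0,0,0,1],[0,3.6,0,0,0,0,1],[0,4.6,0,0,0,0,1],[0,5.6,0,0,0,0,1],[0,6.6,0,0,0,0,1],[0,7.6,0,0,0,0,1],[0,8.6,0,0,0,0,1],[0,9.6,0,0,0,0,1],[0,10.4,0,0,0,0,1],[0,11,0,0,0,0,1]]'; python3 -m pendant '[[0,0.6,0,0,0,0,1],[0,1.1,0,0,0,0,1],[0,1.5,0,0,0,0,1],[0,1.8,0,0,0,0,1],[0,2,0,0,0,0,1],[0,2.1,0,0,0,0,1],[0,2.1,0,0,0,0,1],[0,2.1,0,0,0,0,1]]'; python3 - <<'E'
from h import *
go(.502,.234,.03,-96.9)
w=snap('scene'); P=cloud(w); q=P.reshape(-1,3)
r=q[(q[:,2]>.064)&(q[:,2]<.077)&(q[:,1]>.13)&(q[:,1]<.33)&(q[:,0]>.42)&(q[:,0]<.6)]
u=(r[:,:2]-[.548,.2283])@[.9927,-.121]; print('roof/panel front s pct',np.round(np.percentile(u,[0,.5,1,2,5]),4))
save(w,'c13.png',(180,110,320,220),5)
E
```

```text
time: 40.93
position: [0.4804, 0.2367, -0.0013]
tcp_rot: [[0.12, 0.993, 0.0], [0.993, -0.12, -0.0], [0.0, 0.0, -1.0]]
wrist_force: [-0.9, -0.2, 1.2]
grip_width: 0.007
grasp_force: 0.5
time: 41.6
position: [0.5003, 0.2344, -0.0012]
tcp_rot: [[0.119, 0.993, 0.0], [0.993, -0.119, 0.0], [0.0, 0.0, -1.0]]
wrist_force: [0.2, 0.0, -0.0]
grip_width: 0.005
grasp_force: 0.0
shift [-0.02  0.18  0.08] rot [ 0.02 -0.01  0.04] rows>=0.0 t 41.6 tip [0.5003 0.2344 0.0308] w 0.005 gf 0.0 j6 0.34
roof/panel front s pct [-0.0689 -0.0685 -0.0681 -0.0674 -0.0586]
```

View pics/c13.png

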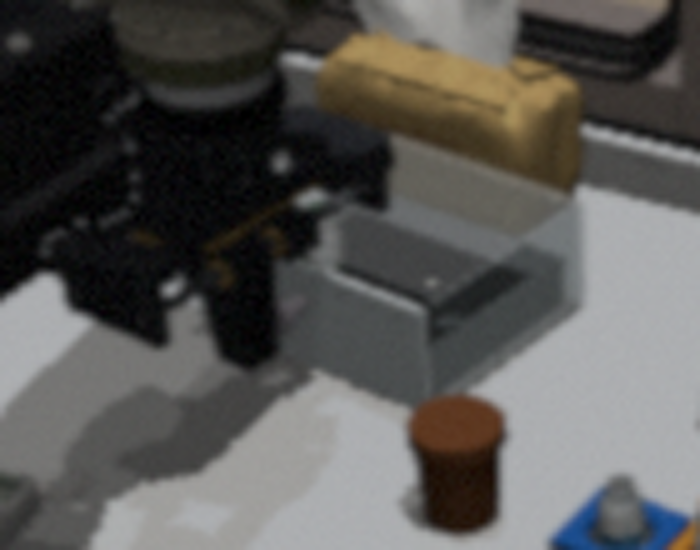

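The drawer looks shut or nearly so: the panel edge at crop (330,270)–(425,310) is flush with the box. I'll push on in small steps until the stop shows as force.

```bash
python3 -m pendant '[[0,0.1,0,0,0,0,1],[0,0.2,0,0,0,0,1],[0,0.3,0,0,0,0,1],[0,0.3,0,0,0,0,1]]'; python3 -m pendant '[[0,0.1,0,0,0,0,1],[0,0.2,0,0,0,0,1],[0,0.2,0,0,0,0,1]]'
```

```text
time: 41.98
position: [0.5034, 0.234, -0.0012]
tcp_rot: [[0.119, 0.993, 0.0], [0.993, -0.119, 0.0], [0.0, 0.0, -1.0]]
wrist_force: [-0.5, 0.3, 0.2]
grip_width: 0.0
grasp_force: 0.2
time: 42.23
position: [0.5054, 0.2338, -0.0012]
tcp_rot: [[0.119, 0.993, 0.0], [0.993, -0.119, 0.0], [0.0, 0.0, -1.0]]
wrist_force: [-0.7, 0.5, 0.3]
grip_width: 0.006
grasp_force: 0.2
```

```bash
python3 -m pendant '[[0,0.1,0,0,0,0,1],[0,0.2,0,0,0,0,1],[0,0.2,0,0,0,0,1]]'; python3 -m pendant '[[0,0.1,0,0,0,0,1],[0,0.2,0,0,0,0,1],[0,0.2,0,0,0,0,1]]'
```

```text
time: 42.48
position: [0.506, 0.2336, -0.0013]
tcp_rot: [[0.119, 0.993, -0.003], [0.993, -0.119, -0.0], [-0.0, -0.003, -1.0]]
wrist_force: [-5.2, 1.1, 4.0]
grip_width: 0.004
grasp_force: 3.2
time: 42.73
position: [0.5059, 0.2336, -0.0013]
tcp_rot: [[0.119, 0.993, -0.007], [0.993, -0.119, -0.0], [-0.001, -0.007, -1.0]]
wrist_force: [-14.2, 3.3, 9.3]
grip_width: 0.005
grasp_force: 7.5
```

The stop is reached at 14 N, so the drawer is shut. Back off and fetch the yellow cup.

```bash
python3 -m pendant '[[0,-1.5,0,0,0,0,1],[0,-3,0,0,0,0,1],[0,-4,-2,0,0,0,1],[0,-4,-6,0,0,0,0.6],[0,-4,-10,0,0,0,0.1],[0,-4,-13,0,0,3,0.1],[-4,-4,-13,0,0,7,0.1],[-8,-4,-13,0,0,7,0.1],[-12,-4,-13,0,0,7,0.1],[-16,-4,-13,0,0,7,0.1],[-16,-4,-13,0,0,7,0.1],[-16,-4,-13,0,0,7,0.1]]';  python3 - <<'E'
from h import *
go(.4426,-.3697,.16,-90)
E
```

```text
time: 43.73
position: [0.4506, 0.0776, 0.129]
tcp_rot: [[0.243, 0.97, 0.001], [0.97, -0.243, -0.0], [0.0, 0.001, -1.0]]
wrist_force: [1.2, -0.1, 0.1]
grip_width: 0.663
grasp_force: 0.0
shift [-43.58  10.11   0.1 ] rot [  0.04  -0.   -14.09] rows>=10.7 t 43.73 tip [0.4506 0.0776 0.161 ] w 0.663 gf 0.0 j6 0.16
```

```bash
python3 -m pendant '[[-4,0.9,0,0,0,-3,0.1],[-8,1.8,0,0,0,-6,0.1],[-12,2.8,0,0,0,-9,0.1],[-16,3.7,0,0,0,-12,0.1],[-20,4.6,0,0,0,-14.1,0.1],[-24,5.6,0,0,0,-14.1,0.1],[-28,6.5,0,0,0,-14.1,0.1],[-32,7.4,0,0,0,-14.1,0.1],[-36,8.4,0,0,0,-14.1,0.1],[-40,9.3,0,0,0,-14.1,0.1],[-43.6,10.1,0,0,0,-14.1,0.1],[-43.6,10.1,0,0,0,-14.1,0.1]]'; python3 -m pendant '[[0,0,3,0,0,0,0.1],[0,0,6,0,0,0,0.1],[0,0,7,0,0,0,0.1],[0,0,7,0,0,0,0.1],[0,0,7,0,0,0,0.1],[0,0,7,0,0,0,0.1]]'; python3 - <<'E'
from h import *
go(.4426,-.3699,.037,-90)
E
```

```text
time: 44.73
position: [0.4446, -0.3734, 0.1281]
tcp_rot: [[-0.001, 1.0, 0.001], [1.0, 0.001, -0.002], [-0.002, 0.001, -1.0]]
wrist_force: [-0.9, 0.3, -0.9]
grip_width: 0.897
grasp_force: 0.0
time: 45.23
position: [0.445, -0.3685, 0.0604]
tcp_rot: [[-0.005, 1.0, 0.002], [1.0, 0.005, -0.002], [-0.002, 0.002, -1.0]]
wrist_force: [-0.1, -1.2, -0.3]
grip_width: 0.901
grasp_force: 0.0
shift [-0.13 -0.25  5.54] rot [0.1  0.12 0.29] rows>=1.3 t 45.23 tip [ 0.445  -0.3685  0.0924] w 0.901 gf 0.0 j6 -0.9
```

```bash
python3 -m pendant '[[-0.1,-0.2,1.5,0,0,0.3,0.1],[-0.1,-0.2,3,0,0,0.3,0.1],[-0.1,-0.2,4.5,0,0,0.3,0.1],[-0.1,-0.2,5.5,0,0,0.3,0.1],[-0.1,-0.2,5.5,0,0,0.3,0.1],[-0.1,-0.2,5.5,0,0,0.3,0.1],[-0.1,-0.2,5.5,0,0,0.3,0.6],[-0.1,-0.2,5.5,0,0,0.3,0.6],[-0.1,-0.2,5.5,0,0,0.3,0.6],[-0.1,-0.2,5.5,0,0,0.3,0.6],[-0.1,-0.2,5.5,0,0,0.3,0.6],[-0.1,-0.2,5.5,0,0,0.3,0.6]]' 20; python3 -m pendant '[[0,0,0,0,0,0,0.6],[0,0,0,0,0,0,0.6],[0,0,-1,0,0,0,0.6],[0,0,-3,0,0,0,0.6],[0,0,-5,0,0,0,0.6],[0,0,-8,0,0,0,0.6],[0,0,-11,0,0,0,0.6],[0,0,-14,0,0,0,0.6],[0,0,-14,0,0,0,0.6],[0,0,-14,0,0,0,0.6]]'; python3 - <<'E'
from h import *
go(.465,.1886,.178,-90)
E
```

```text
time: 46.23
position: [0.4421, -0.3695, 0.0041]
tcp_rot: [[0.001, 1.0, 0.0], [1.0, -0.001, -0.001], [-0.001, 0.0, -1.0]]
wrist_force: [-0.3, 0.4, 2.0]
grip_width: 0.547
grasp_force: 19.7
time: 47.07
position: [0.4422, -0.3695, 0.1454]
tcp_rot: [[0.001, 1.0, 0.002], [1.0, -0.001, -0.002], [-0.002, 0.002, -1.0]]
wrist_force: [-0.0, 0.5, -1.8]
grip_width: 0.544
grasp_force: 19.8
shift [55.82  2.23 -0.18] rot [ 0.1   0.13 -0.06] rows>=13.4 t 47.07 tip [ 0.4422 -0.3695  0.1774] w 0.544 gf 19.8 j6 -0.9
```

```bash
python3 -m pendant '[[2,0,0,0,0,0,0.6],[5,0.1,0,0,0,0,0.6],[8.5,0.3,0,0,0,0,0.6],[12,0.5,0,0,0,0,0.6],[15.5,0.6,0,0,0,0,0.6],[19,0.8,0,0,0,0,0.6],[22.5,1,0,0,0,0,0.6],[26,1.1,0,0,0,0,0.6],[29.5,1.2,0,0,0,0,0.6],[33,1.4,0,0,0,0,0.6],[36.5,1.5,0,0,0,0,0.6],[40,1.7,0,0,0,0,0.6]]';  python3 -m pendant '[[3.5,0.1,0,0,0,0,0.6],[7,0.3,0,0,0,0,0.6],[10.5,0.4,0,0,0,0,0.6],[13,0.5,0,0,0,0,0.6],[15,0.6,0,0,0,0,0.6],[15.8,0.6,0,0,0,0,0.6],[15.8,0.6,0,0,0,0,0.6],[15.8,0.6,0,0,0,0,0.6],[15.8,0.6,0,0,0,0,0.6]]'; python3 - <<'E'
from h import *
go(.465,.1886,.0325,-90)
E
```

```text
time: 48.07
position: [0.4581, 0.0325, 0.1426]
tcp_rot: [[0.001, 1.0, -0.003], [1.0, -0.001, 0.001], [0.001, -0.003, -1.0]]
wrist_force: [1.2, -0.4, -0.7]
grip_width: 0.545
grasp_force: 19.8
time: 48.82
position: [0.4654, 0.1875, 0.1434]
tcp_rot: [[0.002, 1.0, -0.001], [1.0, -0.002, -0.0], [-0.0, -0.001, -1.0]]
wrist_force: [0.2, 0.1, -0.2]
grip_width: 0.544
grasp_force: 19.8
shift [ 0.11 -0.03 14.29] rot [-0.06  0.03 -0.12] rows>=3.4 t 48.82 tip [0.4654 0.1875 0.1754] w 0.544 gf 19.8 j6 0.15
```

```bash
python3 -m pendant '[[0,0,2,0,0,0,0.6],[0,0,5,0,0,0,0.6],[0,0,8,0,0,0,0.6],[0,0,11,0,0,0,0.6],[0,0,12.5,0,0,0,0.6],[0,0,13.5,0,0,0,0.6],[0,0,14,0,0,0,0.6],[0,0,14.3,0,0,0,0.6],[0,0,14.3,0,0,0,0.6],[0,0,14.3,0,0,0,0.6],[0,0,14.3,0,0,0,0.6]]';  python3 -m pendant '[[0,0,0,0,0,0,0.3],[0,0,0,0,0,0,0.1],[0,0,0,0,0,0,0.1],[0,0,0,0,0,0,0.1],[0,0,0,0,0,0,0.1],[0,0,0,0,0,0,0.1],[0,0,-3,0,0,0,0.1],[0,0,-6,0,0,0,0.1],[0,0,-9,0,0,0,0.1],[0,0,-12,0,0,0,0.1],[0,0,-12,0,0,0,0.1]]'; python3 - <<'E'
from h import *
go(.4335,-.284,.155,-90)
E
```

```text
time: 49.73
position: [0.466, 0.1886, 0.0015]
tcp_rot: [[0.001, 1.0, 0.001], [1.0, -0.001, 0.0], [0.0, 0.001, -1.0]]
wrist_force: [0.6, -0.1, -0.9]
grip_width: 0.541
grasp_force: 19.8
time: 50.65
position: [0.4679, 0.1892, 0.1259]
tcp_rot: [[0.001, 1.0, 0.009], [1.0, -0.001, 0.001], [0.001, 0.009, -1.0]]
wrist_force: [0.1, -0.2, 0.5]
grip_width: 0.9
grasp_force: 0.0
shift [-47.32  -3.4    0.19] rot [ 0.53 -0.08 -0.05] rows>=11.4 t 50.65 tip [0.4679 0.1892 0.1579] w 0.9 gf 0.0 j6 0.15
```

```bash
python3 -m pendant '[[-4,-0.3,0,0,0,0,0.1],[-8,-0.5,0,0,0,0,0.1],[-12,-0.8,0,0,0,0,0.1],[-16,-1.1,0,0,0,0,0.1],[-20,-1.4,0,0,0,0,0.1],[-24,-1.6,0,0,0,0,0.1],[-28,-1.9,0,0,0,0,0.1],[-32,-2.2,0,0,0,0,0.1],[-36,-2.5,0,0,0,0,0.1],[-40,-2.8,0,0,0,0,0.1],[-44,-3,0,0,0,0,0.1],[-47.3,-3.2,0,0,0,0,0.1]]'; python3 -m pendant '[[0,0,2,0,0,0,0.1],[0,0,5,0,0,0,0.1],[0,0,6,0,0,0,0.1],[0,0,6,0,0,0,0.1],[0,0,6,0,0,0,0.1],[0,0,6,0,0,0,0.1]]'; python3 - <<'E'
from h import *
go(.4335,-.284,.037,-90)
E
```

```text
time: 51.65
position: [0.4323, -0.2869, 0.1202]
tcp_rot: [[0.002, 1.0, -0.0], [1.0, -0.002, 0.0], [0.0, -0.0, -1.0]]
wrist_force: [0.9, 0.6, 0.0]
grip_width: 0.902
grasp_force: 0.0
time: 52.15
position: [0.4335, -0.2845, 0.0615]
tcp_rot: [[0.001, 1.0, 0.001], [1.0, -0.001, -0.001], [-0.001, 0.001, -1.0]]
wrist_force: [-0.3, 0.2, -0.0]
grip_width: 0.896
grasp_force: 0.0
shift [ 0.06 -0.    5.65] rot [ 0.05  0.05 -0.04] rows>=1.4 t 52.15 tip [ 0.4335 -0.2845  0.0935] w 0.896 gf 0.0 j6 -0.81
```

```bash
python3 -m pendant '[[0.05,0,1.5,0,0,0,0.1],[0.05,0,3,0,0,0,0.1],[0.05,0,4.5,0,0,0,0.1],[0.05,0,5.6,0,0,0,0.1],[0.05,0,5.6,0,0,0,0.1],[0.05,0,5.6,0,0,0,0.1],[0.05,0,5.6,0,0,0,0.6],[0.05,0,5.6,0,0,0,0.6],[0.05,0,5.6,0,0,0,0.6],[0.05,0,5.6,0,0,0,0.6],[0.05,0,5.6,0,0,0,0.6],[0.05,0,5.6,0,0,0,0.6]]' 20; python3 -m pendant '[[0,0,0,0,0,0,0.6],[0,0,0,0,0,0,0.6],[0,0,-1,0,0,0,0.6],[0,0,-3,0,0,0,0.6],[0,0,-5,0,0,0,0.6],[0,0,-8,0,0,0,0.6],[0,0,-11,0,0,0,0.6],[0,0,-14,0,0,0,0.6],[0,0,-14,0,0,0,0.6],[0,0,-14,0,0,0,0.6]]'; python3 - <<'E'
from h import *
go(.4798,.2866,.177,-90)
E
```

```text
time: 53.15
position: [0.4332, -0.284, 0.0051]
tcp_rot: [[0.001, 1.0, 0.0], [1.0, -0.001, -0.0], [-0.0, 0.0, -1.0]]
wrist_force: [0.2, -0.3, 2.1]
grip_width: 0.548
grasp_force: 20.0
time: 53.98
position: [0.4333, -0.284, 0.1463]
tcp_rot: [[0.001, 1.0, 0.002], [1.0, -0.001, -0.002], [-0.002, 0.002, -1.0]]
wrist_force: [0.1, 0.0, -1.5]
grip_width: 0.551
grasp_force: 20.0
shift [5.707e+01 4.590e+00 1.000e-02] rot [ 0.12  0.12 -0.06] rows>=13.7 t 53.98 tip [ 0.4333 -0.284   0.1783] w 0.551 gf 20.0 j6 -0.81
```

```bash
python3 -m pendant '[[2,0.1,0,0,0,0,0.6],[5,0.4,0,0,0,0,0.6],[8.5,0.7,0,0,0,0,0.6],[12,1,0,0,0,0,0.6],[15.5,1.2,0,0,0,0,0.6],[19,1.5,0,0,0,0,0.6],[22.5,1.8,0,0,0,0,0.6],[26,2.1,0,0,0,0,0.6],[29.5,2.4,0,0,0,0,0.6],[33,2.7,0,0,0,0,0.6],[36.5,3,0,0,0,0,0.6],[40,3.3,0,0,0,0,0.6]]';  python3 -m pendant '[[3.5,0.3,0,0,0,0,0.6],[7,0.6,0,0,0,0,0.6],[10.5,0.9,0,0,0,0,0.6],[14,1.2,0,0,0,0,0.6],[16.2,1.3,0,0,0,0,0.6],[17.1,1.3,0,0,0,0,0.6],[17.1,1.3,0,0,0,0,0.6],[17.1,1.3,0,0,0,0,0.6],[17.1,1.3,0,0,0,0,0.6]]'; python3 - <<'E'
from h import *
go(.4798,.2866,.0325,-90)
E
```

```text
time: 54.98
position: [0.4654, 0.1179, 0.1436]
tcp_rot: [[0.001, 1.0, -0.003], [1.0, -0.001, -0.0], [-0.0, -0.003, -1.0]]
wrist_force: [-0.0, -0.4, -0.2]
grip_width: 0.545
grasp_force: 20.0
time: 55.73
position: [0.4795, 0.2858, 0.1444]
tcp_rot: [[0.002, 1.0, -0.001], [1.0, -0.002, -0.001], [-0.001, -0.001, -1.0]]
wrist_force: [0.5, 1.0, -0.6]
grip_width: 0.547
grasp_force: 20.0
shift [ 0.09  0.04 14.39] rot [-0.06  0.04 -0.13] rows>=3.5 t 55.73 tip [0.4795 0.2858 0.1764] w 0.547 gf 20.0 j6 0.33
```

```bash
python3 -m pendant '[[0,0,2,0,0,0,0.6],[0,0,5,0,0,0,0.6],[0,0,8,0,0,0,0.6],[0,0,11,0,0,0,0.6],[0,0,12.5,0,0,0,0.6],[0,0,13.5,0,0,0,0.6],[0,0,14,0,0,0,0.6],[0,0,14.3,0,0,0,0.6],[0,0,14.35,0,0,0,0.6],[0,0,14.35,0,0,0,0.6],[0,0,14.35,0,0,0,0.6]]';  python3 -m pendant '[[0,0,0,0,0,0,0.3],[0,0,0,0,0,0,0.1],[0,0,0,0,0,0,0.1],[0,0,0,0,0,0,0.1],[0,0,0,0,0,0,0.1],[0,0,0,0,0,0,0.1],[0,0,-3,0,0,0,0.1],[0,0,-6,0,0,0,0.1],[0,0,-10,0,0,0,0.1],[0,0,-14,0,0,0,0.1],[0,0,-18,0,0,0,0.1],[0,0,-20,0,0,0,0.1]]'; python3 -m pendant '[[-4,-2,0,0,0,0,0.1],[-8,-4,-2,0,0,0,0.1],[-12,-4,-4,0,0,0,0.1],[-12,-4,-4,0,0,0,0.1],[-12,-4,-4,0,0,0,0.1],[-12,-4,-4,0,0,0,0.1]]'; python3 - <<'E'
from h import *
w=snap('wrist'); s=snap('scene')
cv2.imwrite('pics/fin.png',cv2.resize(np.hstack([w['pixels'],cv2.resize(s['pixels'][110:310,150:470],(640,400))])[:,:,::-1],(800,250)))
for n,im in(('wrist',w),('scene',s)):
    P=cloud(im); h=cv2.cvtColor(im['pixels'],cv2.COLOR_RGB2HSV)
    for c,f,x,y in(('red',(h[...,0]<8)|(h[...,0]>172),.48,.287),('yel',(h[...,0]>18)&(h[...,0]<34),.465,.187)):
        m=f&(h[...,1]>110)&(abs(P[...,2]-.058)<.006)&(abs(P[...,0]-x)<.05)&(abs(P[...,1]-y)<.05); q=P[m]
        if len(q)>5: print(n,c,len(q),cv2.minEnclosingCircle((q[:,:2]*1000).astype(np.float32)))
    q=P.reshape(-1,3); r=q[(q[:,2]>.066)&(q[:,2]<.076)&(q[:,1]>.13)&(q[:,1]<.33)&(q[:,0]>.5)&(q[:,0]<.6)]
    u=(r[:,:2]-[.548,.2283])@[.9927,-.121]; print(n,'front',np.round(np.percentile(u,[.2,1,3]),4))
    rel=q[:,:2]-[.548,.2283]; k=(rel@[.9927,-.121]); e=rel@[.121,.9927]; mk=(k<-.006)&(k>-.05)&(abs(e)<.012)&(q[:,2]>.035)&(q[:,2]<.058); print('knob s',np.round(np.percentile(k[mk],[2,50]),4) if mk.any() else None)
E
```

```text
time: 56.65
position: [0.4801, 0.2873, 0.0022]
tcp_rot: [[0.001, 1.0, 0.002], [1.0, -0.001, 0.001], [0.001, 0.002, -1.0]]
wrist_force: [-0.6, -0.3, -1.2]
grip_width: 0.544
grasp_force: 20.0
time: 57.65
position: [0.4806, 0.2876, 0.2064]
tcp_rot: [[0.001, 1.0, 0.006], [1.0, -0.001, 0.002], [0.002, 0.006, -1.0]]
wrist_force: [-0.4, 0.3, -0.0]
grip_width: 0.896
grasp_force: 0.0
time: 58.15
position: [0.4397, 0.1673, 0.2412]
tcp_rot: [[0.002, 1.0, 0.0], [1.0, -0.002, 0.0], [0.0, 0.0, -1.0]]
wrist_force: [-0.1, 0.6, -0.2]
grip_width: 0.897
grasp_force: 0.0
wrist red 1715 ((481.1180725097656, 286.90423583984375), 24.444263458251953)
wrist yel 1310 ((469.9351806640625, 186.99078369140625), 24.45513916015625)
wrist front [0.0015 0.0019 0.0025]
knob s [-0.0261 -0.0193]
scene red 143 ((475.54681396484375, 285.67974853515625), 22.941974639892578)
scene yel 183 ((464.7036437988281, 185.86325073242188), 24.578706741333008)
scene front [-0.0032 -0.0025 -0.0017]
knob s [-0.0303 -0.0272]
```

View pics/fin.png

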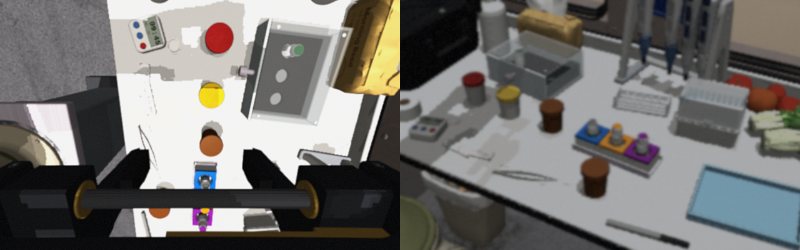

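The final picture shows the red (219,38) and yellow (211,95) cups upright within about 4 mm of where they started, and the drawer shut with the green vial still in it. Both vials are in their blocks at (618,133) and (643,145). Handing in.

```bash
python3 -c "
from plant import job_done
print(job_done())"
```

```text
the job is handed in; nothing more can be done
None
```

I handed the job in at about 58 s: both vials are in their own blocks, the drawer is shut with the green vial still in its pocket, and both cups are back upright within about 4 mm of their spots; the hand-in returned no verdict.

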